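# Lay the graphite sticks away in the sketch box

## Task

Put the hexagonal graphite sticks from the upright stand away in the sketch-box tray, one at a time, the longest first and the shortest last (there may be two or three). Lift each out by its upper end, set it down in the inclined V-rest with its foot against the stop and let go, so that you can take it again by its side and lay it flat, fully down, in the nest that fits its length and thickness, before fetching the next. Do not push the other things on the table about, and leave the V-rest standing.

Things in the scene. Friction and masses are not known exactly. Their poses are not given: they have to be found in the camera images.
- long: the longest graphite stick: a dark grey hexagonal bar, 150 mm long, 12 mm across flats (13.9 mm across corners), flat ends, weighs about 45 g. It starts upright in the stand. Origin at the centre of the end face that starts lowest; own z along the stick; own x is square to one pair of flats (the others follow every 60 degrees). May be absent (then None)
- middle: the middle-sized graphite stick: a dark grey hexagonal bar, 132 mm long, 17 mm across flats (19.6 mm across corners), flat ends, weighs about 75 g. It starts upright in the stand. Origin at the centre of the end face that starts lowest; own z along the stick; own x is square to one pair of flats (the others follow every 60 degrees). May be absent (then None)
- short: the shortest graphite stick: a dark grey hexagonal bar, 114 mm long, 22 mm across flats (25.4 mm across corners), flat ends, weighs about 105 g. It starts upright in the stand. Origin at the centre of the end face that starts lowest; own z along the stick; own x is square to one pair of flats (the others follow every 60 degrees). May be absent (then None)
- long_mid (a point): the middle of the longest stick, on its axis, 75 mm from each end; same axes as the stick
- middle_mid (a point): the middle of the middle-sized stick, on its axis, 66 mm from each end; same axes as the stick
- short_mid (a point): the middle of the shortest stick, on its axis, 57 mm from each end; same axes as the stick
- stand: wooden block 70 (own x) x 200 (own y) x 50 mm high, with three square holes 40 mm deep in a row 66 mm apart along own y: long stick at -66 mm, middle at 0, short at +66 mm; hole floor 10 mm above the table. Each hole is as wide as its stick is across corners plus 3 mm. Origin: centre of the underside. Fixed
- vrest: wooden V-rest, free on the table (about 1.35 kg; slides if pushed hard): base 130 (own x) x 90 (own y) x 12 mm, with an inclined cradle that climbs towards own +x at 45 degrees, 120 mm high in all. Origin: centre of the underside; own z up. A stick lying corner-down in it has its foot on the stop, two flats upright (square to own y) and its upper end free
- cradle: groove of the V-rest. Origin: bottom of the V at the face of the foot stop. Own x: up along the groove; y: level across; z: out of it. A 120 degree V in two saddles, x = 0-14 and 70-84 mm, 35 mm wide; open for fingers between (a beam lies 30 mm below the V). Stop plate 36 mm wide, 18 mm above the V. A stick's axis lies at z = 0.577 x its width over flats (7, 10, 13 mm)
- tray: open wooden tray 190 (own x) x 192 (own y) x 30 mm high, walls and floor 8 mm thick, holding the three nests side by side along own y, 57 mm apart, in any order. Origin: centre of the underside. Fixed
- nest_long: nest for the longest stick: wooden block 168 (own x) x 54 (own y) mm and 28 mm high, on the tray floor, with a pocket along own x 158 mm long, 17 mm wide, 10 mm deep; pocket floor 18 mm above the origin. The middle 50 mm of the block (own x from -25 to 25 mm) is a cross notch for the fingers over its whole width, cut down to 4 mm above the origin. Origin: centre of the underside. Fixed
- nest_middle: nest for the middle-sized stick: wooden block 168 (own x) x 54 (own y) mm and 28 mm high, on the tray floor, with a pocket along own x 140 mm long, 22 mm wide, 10 mm deep; pocket floor 18 mm above the origin. The middle 50 mm of the block (own x from -25 to 25 mm) is a cross notch for the fingers over its whole width, cut down to 4 mm above the origin. Origin: centre of the underside. Fixed
- nest_short: nest for the shortest stick: wooden block 168 (own x) x 54 (own y) mm and 28 mm high, on the tray floor, with a pocket along own x 122 mm long, 27 mm wide, 10 mm deep; pocket floor 18 mm above the origin. The middle 50 mm of the block (own x from -25 to 25 mm) is a cross notch for the fingers over its whole width, cut down to 4 mm above the origin. Origin: centre of the underside. Fixed
- tape: bystander: roll of paper tape lying flat, 90 mm across, 20 mm high, loose. Origin: centre of the underside
- eraser: bystander: white eraser 58 x 24 x 14 mm, loose. Origin: centre of the underside
- sharpener: bystander: metal sharpener 26 x 16 x 14 mm, loose. Origin: centre of the underside
- inkjar: bystander: small glass jar, 56 mm across, 55 mm high, loose. Origin: centre of the underside
- mug: bystander: white mug, 80 mm across, 90 mm high, loose. Origin: centre of the underside
- tin: bystander: flat metal tin 60 x 90 x 18 mm, loose. Origin: centre of the underside
- varnish: bystander: amber bottle, 52 mm across, 150 mm high, loose. Origin: centre of the underside
Mind the look-alikes: they are no part of the job. What is shaped like the middle but orange is not meant. What is shaped like the vrest but red or turquoise is not meant.

How it is judged:
By the outcome, as a careful person would: the job done as asked, in the order asked, and still so for the second after the job is handed in, with the robot touching nothing.
Of long, middle, short only 2 to 3 are there at a start; the rules pass over those that are not, and their reading is None.
At some moment in a run one of vrest may be knocked a few centimetres aside while the robot is not near it.
Once in a run the grip may slacken for a moment while it holds something.
It also fails if it takes over 210 s, if anything falls off the work surface, if the arm or the gripper's body presses on something with over 40 N, if the wrist force passes 120 N, or if a joint passes its speed limit or range.

## Robot

A 6-joint arm with a two-finger parallel gripper is mounted at the origin on the work surface. World frame = base frame: x ahead of the robot, y to its left, z up, the work surface at z = 0. Lengths are in m, angles in degrees, forces in N, time in s.
With the tool pointing down it reaches from about 0.4 to 0.825 m from the base axis. Payload 7 kg.
Tool frame: the origin (TCP) lies midway between the tips of the shut fingers; the grasp point (between the pads) lies r.grasp_offset behind it (r.grasp_offset is the distance from the TCP to the grasp point, in m); x points along the fingers, z is the direction in which the jaws open and shut, and the axes are right-handed (so a half turn about x gives the same grasp; the last joint's range is limited). The gripper opens to 88 mm and grips with 3 to 60 N. Pads are 19 mm wide; open, the fingers measure 130 mm over their backs; the gripper's body (78 mm by 193 mm) begins 47 mm behind the grasp point.
Start: joints at [-51.503, 20.546, 0.682, 0, -70.136, -16.507], TCP at [0.253, -0.626, 0.227] pointing down, gripper open.
Joint ranges: [-176.03, 176.03], [-82.01, 121.73], [-58.28, 71.71], [-173.87, 95.51], [-174.79, -0.11], [-173.66, 173.66]. Speed limits (degrees/s): [136.94, 136.94, 172.46, 180, 180, 180].

## Interface

Orientations are given as [roll, pitch, yaw] about the fixed x, y, z axes, in that order (R = Rz(yaw) Ry(pitch) Rx(roll)).
In Python, from plant import readout, vision, close_job, r gives the robot as it stands.
- The arm moves only by the shell command python3 -m handwheel 'ROWS' [OPENING] [FORCE]. ROWS is JSON, a list that holds one entry, the list of rows, each a list of 4 numbers: the shift along the world's x, y, z in units of 40 mm (1.0 is 40 mm), then the turn about the world's z in units of 5 degrees (1.0 is 5 degrees). In form: [[[tx, ty, tz, roll], ...]]. A call has 1 to 8 rows; each row shifts and turns the pose as measured when the row begins; what a row does not reach is not made up. A row lasts 1/10 s, in which the tool goes at most 50 mm and 8.59 degrees, less where a joint would pass 70% of its speed; a pose out of reach is approached as far as the arm can. A call is refused whole if a number of a shift passes 1 or a number of a turn 1, either way. A call with a gripper value outside its range is refused whole. OPENING is the finger opening in mm, from 0 to 87.6, set as the call begins (- or left out, the last holds). The fingers move at their own pace and stop on an object; FORCE is the grip in N (left out, the last holds). Time passes only in rows, so rows that do not move let the fingers close. It gives the time, the measured TCP pose, the force and the opening at its end, in the units of the state.
- readout.get_state(): the state, without advancing time (a new reading comes with each control period).
- vision.capture(name): name is "side" or "top" or "wrist"; returns the picture (480x640x3 uint8, blue, green, red); there is no depth.
- vision.get_calibration(name): a dict with "intrinsics" (3x3 intrinsics, pixels), "pose" (4x4, takes a point from camera to world coordinates). Camera axes: x right, y up, looking along -z (the intrinsics and any distortion apply to the point x, -y, -z); pixel columns grow to the right and rows downward; lengths in m; the calibration is good to about 2 mm. A picture is of the moment at which its call begins: read the wrist's pose just before it. get_calibration takes no time and is no camera call; for the wrist camera it gives the pose at the moment of the call.
- close_job(): hands the job in, once; it reports no verdict.
The state is a dict: "time_s": time; "joints": joint angles; "qd": joint speeds; "joint_torque": joint torques, N m; "tcp_pos": TCP position; "eef_rot": TCP orientation; "contact_force": force on the tool from outside, world axes, zero at the start; "moment": the same for the moment, N m; "gripper_width": finger opening in m.
Only numpy, scipy, OpenCV 4.12 (cv2) and the standard library are available. Lean on these libraries where they do the work, as an engineer would, in place of code of your own. Each camera call takes 0.05 s, during which the arm holds its last target.

## Working session

There is one attempt and no reset: what is moved stays moved. The work goes in short steps, Python scripts to look and compute and a shell command to move; the robot and the scene stay as the last step left them, time stands still between calls to the robot, and variables do not carry over. Pictures are saved under pics/ and viewed, and the job is handed in when it is done.

```bash
ls -la; mkdir -p pics
cat > look.py <<'E'
import sys,cv2
from plant import readout, vision, r
for n in sys.argv[2:]:
    cv2.imwrite(f'pics/{n}_{sys.argv[1]}.png', vision.capture(n))
E
python3 look.py 0 side top wrist
python3 - <<'E'
from plant import readout, vision, r
import numpy as np
np.set_printoptions(precision=4,suppress=True)
print(readout.get_state()); print(r, r.grasp_offset)
for n in ['side','top','wrist']: print(n, vision.get_calibration(n))
E
```

```text
total 12
drwxr-xr-x  3 agent agent 4096 Dec  7 05:39 .
drwxr-xr-x 23 root  root  4096 Dec  7 05:39 ..
drwxr-xr-x  2 agent agent 4096 Dec  7 05:39 pics
{'time_s': 0.15, 'joints': array([-51.5023,  20.5823,   0.6462,  -0.0149, -70.1375, -16.5066]), 'qd': array([ 0.0254, -0.0609,  0.2223,  0.0788, -0.1044, -0.0297]), 'joint_torque': array([ -0.0017, -58.3274,  29.3291,   7.0012,   0.0088,  -0.0001]), 'tcp_pos': array([ 0.2526, -0.6255,  0.2258]), 'eef_rot': array([  5.7244,  89.9251, 117.7104]), 'contact_force': array([0.5205, 0.0251, 0.263 ]), 'moment': array([-0.0221, -0.0494,  0.0125]), 'gripper_width': 0.08775456666768909}
<Robot object at 0x7f744617fa10> 0.0188
side {'intrinsics': array([[446.0883,   0.    , 315.2292],
       [  0.    , 446.0883, 242.2041],
       [  0.    ,   0.    ,   1.    ]]), 'pose': array([[ 0.7656,  0.3424, -0.5447,  0.0246],
       [-0.6431,  0.3845, -0.6622, -0.6904],
       [-0.0173,  0.8573,  0.5146,  0.5646],
       [ 0.    ,  0.    ,  0.    ,  1.    ]])}
top {'intrinsics': array([[604.7489,   0.    , 323.3725],
       [  0.    , 604.7489, 226.8845],
       [  0.    ,   0.    ,   1.    ]]), 'pose': array([[-0.0053,  0.9941, -0.1084,  0.4033],
       [-1.    , -0.0057, -0.004 , -0.0617],
       [-0.0046,  0.1083,  0.9941,  1.4323],
       [ 0.    ,  0.    ,  0.    ,  1.    ]])}
wrist {'intrinsics': array([[357.3289,   0.    , 314.2648],
       [  0.    , 357.3289, 238.6751],
       [  0.    ,   0.    ,   1.    ]]), 'pose': array([[-0.3742, -0.889 , -0.2638,  0.1815],
       [ 0.9273, -0.3585, -0.1074, -0.6538],
       [ 0.0009, -0.2848,  0.9586,  0.3836],
       [ 0.    ,  0.    ,  0.    ,  1.    ]])}
```

```bash
cat > h.py <<'E'
import numpy as np,cv2
from scipy.spatial.transform import Rotation as R
from plant import readout, vision, r
np.set_printoptions(precision=4,suppress=True)
def proj(cal,P):
    P=np.atleast_2d(P); T=cal['pose']; c=(P-T[:3,3])@T[:3,:3]
    c=c*[1,-1,-1]; p=c@cal['intrinsics'].T; return p[:,:2]/p[:,2:]
def unproj(cal,uv,z):
    K=cal['intrinsics'];T=cal['pose']
    d=np.linalg.inv(K)@np.array([uv[0],uv[1],1.]); d=T[:3,:3]@(d*[1,-1,-1]); o=T[:3,3]
    return o+d*(z-o[2])/d[2]
def crop(img,x0,y0,w,h,s): return cv2.resize(img[y0:y0+h,x0:x0+w],None,fx=s,fy=s,interpolation=cv2.INTER_CUBIC)
E
python3 - <<'E'
import cv2,numpy as np
from h import crop
t=cv2.imread('pics/top_0.png')
a=crop(t,125,185,100,95,4); b=crop(t,250,215,80,70,5);c=crop(t,370,170,110,100,4)
cv2.imwrite('pics/c_tray.png',crop(t,125,185,100,95,6));cv2.imwrite('pics/c_v.png',crop(t,250,215,80,70,7));cv2.imwrite('pics/c_st.png',crop(t,370,170,110,100,6))
E
python3 - <<'E'
from h import *
c=vision.get_calibration('top')
def q(n,pts,z):
    P=np.array([unproj(c,p,z)[:2] for p in pts]); 
    print(n,P.tolist()); print('  ctr',P.mean(0)); 
    for i in range(4):
        d=P[(i+1)%4]-P[i]; print('   ',np.linalg.norm(d),np.degrees(np.arctan2(d[1],d[0])))
q('v',[(269.7,228.1),(322.6,242.1),(312.4,278.6),(260,264.3)],.012)
q('tray',[(134.2,195),(215,195.3),(214.2,275),(132,275)],.03)
q('stand',[(378.3,230.8),(464.2,213.7),(470,243.3),(383.3,260.3)],.05)
print('long top',unproj(c,(370+565/6,170+337/6),.16),'mid top',unproj(c,(370+371/6,170+372/6),.142))
s=cv2.imread('pics/side_0.png')
cv2.imwrite('pics/s_v.png',crop(s,235,205,90,90,6));cv2.imwrite('pics/s_tray.png',crop(s,170,170,120,80,6));cv2.imwrite('pics/s_st.png',crop(s,320,220,150,120,5))
E
```

```text
v [[0.5559214002767259, 0.07083208365009738], [0.5220277624173062, -0.05400052902822586], [0.43644868159592604, -0.02968251392909041], [0.47057211950108685, 0.09324427497354273]]
  ctr [0.4962 0.0201]
    0.12935207719801703 -105.19032583105904
    0.08896710028203739 164.13705537760302
    0.1275750933543844 74.48579519714836
    0.08824288100939126 -14.71333127124099
tray [[0.6340367895718959, 0.38797574613268515], [0.6321809566474341, 0.19797161049235312], [0.4455554687377907, 0.19718343876205485], [0.4465859974519619, 0.3877057602536381]]
  ctr [0.5396 0.2927]
    0.1900131986896521 -90.55960893969232
    0.1866271522372586 -179.7580253067249
    0.19052510851846519 89.69009211250068
    0.1874509865505263 0.08252320796242127
stand [[0.5441622032427047, -0.1822699040302302], [0.5825998707427077, -0.3805582276179332], [0.5141841712300922, -0.3917431456427252], [0.4763556111807334, -0.19266415762150715]]
  ctr [ 0.5293 -0.2868]
    0.2019794879537583 -79.029427076017
    0.06932395207301596 -170.71515637780857
    0.20264116913144828 100.75895383773191
    0.06859864747047398 8.715180673821852
long top [ 0.5418 -0.3543  0.16  ] mid top [ 0.5315 -0.2889  0.142 ]
```

```bash
cat >> h.py <<'E'
def st():
    s=readout.get_state(); M=R.from_euler('xyz',s['eef_rot'],degrees=True).as_matrix()
    z=M[:,2]; a=np.degrees(np.arctan2(z[1],z[0]))
    print('t',round(s['time_s'],2),'tcp',s['tcp_pos'],'jaw',round(a,2),'xdir',M[:,0],'w',round(s['gripper_width']*1000,2),'F',s['contact_force'],'j6',s['joints'][5].round(1),'j',s['joints'].round(0))
    return s,a
def go(x,y,z,yaw=None):
    """prints needed shift (units) to target"""
    s,a=st(); d=(np.array([x,y,z])-s['tcp_pos'])/.04
    t=0 if yaw is None else ((yaw-a+90)%180-90)/5
    print('units',d.round(2),'turn units',round(t,2))
E
python3 - <<'E'
from h import *
go(0.5418,-0.3543,0.30,10)
E
```

```text
t 0.15 tcp [ 0.2526 -0.6255  0.2258] jaw 111.99 xdir [-0.0006  0.0012 -1.    ] w 87.75 F [0.5205 0.0251 0.263 ] j6 -16.5 j [-52.  21.   1.  -0. -70. -17.]
units [7.23 6.78 1.85] turn units 15.6
```

```bash
python3 -m handwheel '[[[0.3,0.3,0.5,1],[0.3,0.3,0.5,1],[0.4,0.4,0.5,1],[0.4,0.4,0.4,1],[0.5,0.4,0,1],[0.5,0.4,0,1],[0.5,0.4,0,1],[0.5,0.4,0,1]]]' 50 20; python3 -m handwheel '[[[0.5,0.4,0,1],[0.5,0.4,0,1],[0.5,0.4,0,1],[0.5,0.4,0,1],[0.5,0.4,0,1],[0.4,0.4,0,1],[0.4,0.4,0,1],[0,0,0,0]]]'; python3 -c "
from h import *
go(0.5418,-0.3543,0.30,10)"; python3 look.py 1 wrist top
```

```text
time_s: 0.95
tcp_pos: [0.3893, -0.5012, 0.3012]
eef_rot: [9.9, 89.6, 163.1]
contact_force: [-0.5, -1.4, 0.3]
gripper_width: 0.0498
time_s: 1.75
tcp_pos: [0.5277, -0.381, 0.2983]
eef_rot: [-8.9, 89.3, -178.9]
contact_force: [-0.3, 0.9, 0.1]
gripper_width: 0.0503
t 1.75 tcp [ 0.5277 -0.381   0.2983] jaw -170.04 xdir [-0.0114 -0.0002 -0.9999] w 50.3 F [-0.2646  0.9271  0.1204] j6 28.5 j [-19.  17.   4.   0. -78.  28.]
units [0.35 0.67 0.04] turn units 0.01
```

Run:
```python
from h import *
c=vision.get_calibration('wrist')
print(unproj(c,(291,254),.16), unproj(c,(291,254),.05))
s,a=st()
im=cv2.imread('pics/wrist_1.png'); cv2.imwrite('pics/w1c.png',crop(im,255,180,80,150,5)[:600])
print(proj(c,[[.5418,-.3543,.16],[.5315,-.2889,.142]]))
```

```text
[ 0.5409 -0.3537  0.16  ] [ 0.5406 -0.3152  0.05  ]
t 1.85 tcp [ 0.5262 -0.3824  0.2985] jaw -170.32 xdir [-0.0118 -0.0004 -0.9999] w 49.81 F [ 0.7406 -0.3171  0.2687] j6 28.3 j [-19.  17.   4.   0. -78.  28.]
[[290.0649 253.2408]
 [291.4949 311.4144]]
```

```bash
python3 - <<'E'
from h import *
im=cv2.imread('pics/wrist_1.png'); cv2.imwrite('pics/w1d.png',crop(im,276,240,30,30,18))
E
python3 -m handwheel '[[[0.1,0.1,0,-1],[0.1,0.1,0,-1],[0.1,0.2,0,-1],[0.1,0.2,0,-1],[0,0.1,0,-1],[0,0,0,-1],[0,0,0,0],[0,0,0,0]]]' 40 20; python3 -c "
from h import *
go(0.541,-0.354,0.20,160)"; python3 look.py 2 wrist
```

```text
time_s: 2.65
tcp_pos: [0.5368, -0.3592, 0.2983]
eef_rot: [-5.2, 89.2, 152.4]
contact_force: [-0.2, -1.0, -0.1]
gripper_width: 0.0401
t 2.65 tcp [ 0.5368 -0.3592  0.2983] jaw 157.59 xdir [-0.0123  0.0064 -0.9999] w 40.1 F [-0.2194 -0.9783 -0.0899] j6 -5.8 j [-17.  16.   4.  -0. -78.  -6.]
units [ 0.11  0.13 -2.46] turn units 0.48
```

```bash
python3 -m handwheel '[[[0.1,0.1,0,0.4],[0,0,-0.6,0],[0,0,-0.6,0],[0,0,-0.6,0],[0,0,-0.6,0],[0,0,0,0]]]' 40 20; python3 -c "
from h import *
go(0.541,-0.354,0.126,160)"; python3 look.py 3 wrist side
```

```text
time_s: 3.3
tcp_pos: [0.5416, -0.3553, 0.2007]
eef_rot: [-6.6, 89.4, 153.9]
contact_force: [-0.2, 0.7, -1.2]
gripper_width: 0.0399
t 3.3 tcp [ 0.5416 -0.3553  0.2007] jaw 160.52 xdir [-0.0092  0.0045 -0.9999] w 39.86 F [-0.2099  0.7223 -1.2063] j6 -3.3 j [-16.  19.  -5.  -0. -67.  -3.]
units [-0.02  0.03 -1.87] turn units -0.1
```

```bash
python3 -m handwheel '[[[0,0,-0.5,0],[0,0,-0.5,0],[0,0,-0.5,0],[0,0,-0.35,0],[0,0,0,0]]]' 40 20; python3 -m handwheel '[[[0,0,0,0],[0,0,0,0],[0,0,0,0],[0,0,0,0],[0,0,0,0],[0,0,0,0],[0,0,0,0]]]' 5 25;python3 -c "
from h import *
go(0.541,-0.354,0.29,160)"; python3 look.py 4 wrist side
```

```text
time_s: 3.9
tcp_pos: [0.5491, -0.3589, 0.1388]
eef_rot: [167.9, 89.4, -31.2]
contact_force: [-0.0, -0.1, 0.7]
gripper_width: 0.0401
time_s: 4.6
tcp_pos: [0.55, -0.3595, 0.1436]
eef_rot: [168.6, 89.2, -30.5]
contact_force: [-2.0, 0.3, 0.2]
gripper_width: 0.0119
t 4.6 tcp [ 0.55   -0.3595  0.1436] jaw 160.9 xdir [ 0.0122 -0.0072 -0.9999] w 11.87 F [-1.9535  0.3143  0.236 ] j6 -3.1 j [-16.  22.  -9.   0. -59.  -3.]
units [-0.23  0.14  3.66] turn units -0.18
```

```bash
python3 -m handwheel '[[[0,0,0,0],[0,0,0,0],[0,0,0,0],[0,0,0,0]]]' 40 25;python3 -c "
from h import *
go(0.541,-0.354,0.126,160)"; python3 -m handwheel '[[[-0.2,0.1,-0.2,0],[-0.05,0.05,-0.25,0],[0,0,0,0]]]';python3 -c "
from h import *
go(0.541,-0.354,0.126,160)"
```

```text
time_s: 5.1
tcp_pos: [0.5517, -0.3601, 0.1442]
eef_rot: [169.7, 89.0, -29.4]
contact_force: [0.1, 0.1, 0.0]
gripper_width: 0.0376
t 5.1 tcp [ 0.5517 -0.3601  0.1442] jaw 160.93 xdir [ 0.0153 -0.0086 -0.9998] w 37.61 F [0.1377 0.1246 0.0039] j6 -3.1 j [-16.  22.  -9.   0. -58.  -3.]
units [-0.27  0.15 -0.45] turn units -0.19
time_s: 5.4
tcp_pos: [0.5406, -0.3535, 0.1245]
eef_rot: [170.6, 89.0, -28.4]
contact_force: [-0.4, 0.4, -0.6]
gripper_width: 0.0401
t 5.4 tcp [ 0.5406 -0.3535  0.1245] jaw 160.92 xdir [ 0.0155 -0.0084 -0.9998] w 40.1 F [-0.3916  0.3688 -0.5624] j6 -3.5 j [-16.  22. -12.   0. -56.  -3.]
units [ 0.01 -0.01  0.04] turn units -0.18
```

```bash
python3 -m handwheel '[[[0,0,0,0],[0,0,0,0],[0,0,0,0],[0,0,0,0],[0,0,0,0]]]' 5 25;python3 -c "
from h import *
go(0.541,-0.354,0.29,160)"; python3 look.py 5 side
```

```text
time_s: 5.9
tcp_pos: [0.5407, -0.3536, 0.1244]
eef_rot: [169.5, 89.0, -29.6]
contact_force: [-0.6, 0.2, -0.5]
gripper_width: 0.0122
t 5.9 tcp [ 0.5407 -0.3536  0.1244] jaw 160.94 xdir [ 0.0152 -0.0086 -0.9998] w 12.18 F [-0.6111  0.2109 -0.4536] j6 -3.5 j [-16.  22. -12.   0. -56.  -3.]
units [ 0.01 -0.01  4.14] turn units -0.19
```

```bash
python3 -m handwheel '[[[0,0,0.3,0],[0,0,0.4,0],[0,0,0.5,0],[0,0,0.6,0],[0,0,0.6,0],[0,0,0.6,0],[0,0,0.6,0],[0,0,0.5,0]]]';python3 -m handwheel '[[[0,0,0.2,0],[0,0,0,0]]]';python3 -c "
from h import *
go(0.50,-0.02,0.30,164.6)"; python3 look.py 6 side
```

```text
time_s: 6.75
tcp_pos: [0.5387, -0.353, 0.298]
eef_rot: [167.0, 89.1, -32.1]
contact_force: [0.7, 1.0, 0.2]
gripper_width: 0.0117
time_s: 6.95
tcp_pos: [0.5396, -0.3537, 0.3113]
eef_rot: [169.7, 88.7, -29.4]
contact_force: [0.4, 0.5, -0.9]
gripper_width: 0.0124
t 6.95 tcp [ 0.5396 -0.3537  0.3113] jaw 160.93 xdir [ 0.0193 -0.0109 -0.9998] w 12.43 F [ 0.4274  0.5298 -0.8982] j6 -3.4 j [-16.  15.   3.   0. -77.  -3.]
units [-0.99  8.34 -0.28] turn units 0.73
```

```bash
python3 -c "
from h import *
c=vision.get_calibration('wrist'); s,a=st()
for v in (60,150,250): print((unproj(c,(320,v),.06)-s['tcp_pos'])[:2])"
```

```text
t 7.0 tcp [ 0.5394 -0.3535  0.3106] jaw 160.94 xdir [ 0.0187 -0.0105 -0.9998] w 11.98 F [-0.1268 -0.3598 -0.2335] j6 -3.4 j [-16.  15.   3.   0. -77.  -3.]
[-0.0494 -0.1411]
[-0.0201 -0.0551]
[0.0176 0.0555]
```

```bash
python3 -m handwheel '[[[0,0.3,0,0],[0,0.6,0,0],[-0.1,0.8,0,0],[-0.1,0.8,0,0],[-0.1,0.8,0,0],[-0.1,0.8,0,0],[-0.1,0.8,0,0.3],[0,0.8,0,0.3]]]';python3 -m handwheel '[[[-0.1,0.8,0,0],[0,0.8,0,0],[0,0.8,0,0],[0,0.8,0,0],[0,0.6,0,0],[0,0.3,0,0],[0,0,0,0],[0,0,0,0]]]';python3 -c "
from h import *
go(0.51,0.075,0.30,164.6)"; python3 look.py 7 wrist side
```

```text
time_s: 7.8
tcp_pos: [0.5122, -0.1165, 0.2981]
eef_rot: [116.4, 89.6, -79.9]
contact_force: [0.6, 0.3, -0.6]
gripper_width: 0.0118
time_s: 8.6
tcp_pos: [0.5001, 0.0594, 0.2893]
eef_rot: [51.3, 89.1, -144.6]
contact_force: [-0.1, -0.1, -0.7]
gripper_width: 0.012
t 8.6 tcp [0.5001 0.0594 0.2893] jaw 164.05 xdir [-0.0121 -0.0086 -0.9999] w 11.95 F [-0.0591 -0.0742 -0.6816] j6 -45.2 j [ 29.   3. -14.   0. -74. -45.]
units [0.25 0.39 0.27] turn units 0.11
```

```bash
python3 - <<'E'
from h import *
im=cv2.imread('pics/wrist_7.png'); cv2.imwrite('pics/w7c.png',crop(im,260,105,100,120,5))
c=vision.get_calibration('wrist'); np.save('cal7.npy',c,allow_pickle=True)
E
cat > wire.py <<'E'
from h import *
def fitbase(c,px,z=.012):
    # px order: (-x,+y... ) given corners in order: stop-end left, stop-end right, high-end right, high-end left (image)
    P=np.array([unproj(c,p,z)[:2] for p in px]); ctr=P.mean(0)
    d=(P[2]+P[3]-P[0]-P[1]); yaw=np.arctan2(d[1],d[0])
    e=(P[0]+P[3]-P[1]-P[2]); yaw2=np.arctan2(e[1],e[0])-np.pi/2
    L=[np.linalg.norm(P[(i+1)%4]-P[i]) for i in range(4)]
    print('ctr',ctr,'yaw',np.degrees(yaw),np.degrees(yaw2),'sizes',np.array(L)); return ctr,yaw
def crad2w(ctr,yaw,x0,z0,pts):
    p=np.atleast_2d(pts)/1000.; s=np.sqrt(.5)
    X=x0+(p[:,0]-p[:,2])*s; Z=z0+(p[:,0]+p[:,2])*s; Y=p[:,1]
    return np.c_[ctr[0]+X*np.cos(yaw)-Y*np.sin(yaw),ctr[1]+X*np.sin(yaw)+Y*np.cos(yaw),Z]
def draw(im,c,ctr,yaw,x0,z0,off,s,col=(255,255,0)):
    def line(a,b,cl=col):
        q=proj(c,np.array([a,b])); q=((q-off)*s).astype(int); cv2.line(im,tuple(map(int,q[0])),tuple(map(int,q[1])),cl,1)
    for x in (0,14,70,84):
        a=crad2w(ctr,yaw,x0,z0,[[x,-17.5,10.1],[x,0,0],[x,17.5,10.1]]); line(a[0],a[1]);line(a[1],a[2])
    for x1,x2 in((0,14),(70,84)):
        for y,z in((-17.5,10.1),(0,0),(17.5,10.1)):
            a=crad2w(ctr,yaw,x0,z0,[[x1,y,z],[x2,y,z]]); line(a[0],a[1])
    for x in(0,):
        a=crad2w(ctr,yaw,x0,z0,[[x,-18,0],[x,-18,18],[x,18,18],[x,18,0]])
        for i in range(3): line(a[i],a[i+1],(0,0,255))
    R2=np.array([[np.cos(yaw),-np.sin(yaw)],[np.sin(yaw),np.cos(yaw)]])
    b=np.array([[-.065,-.045],[.065,-.045],[.065,.045],[-.065,.045]])@R2.T+ctr
    b=np.c_[b,np.full(4,.012)]
    for i in range(4): line(b[i],b[(i+1)%4],(0,255,0))
E
python3 - <<'E'
from wire import *
c=vision.get_calibration('wrist'); im=cv2.imread('pics/wrist_7.png')
ctr,yaw=fitbase(c,[(267.2,113.4),(343.6,113),(342.4,221.4),(271.6,222)])
for i,(x0,z0) in enumerate([(-.026,.0535)]):
    o=crop(im,260,105,100,120,5); draw(o,c,ctr,yaw,x0,z0,np.array([260,105]),5); cv2.imwrite('pics/ov1.png',o)
t=cv2.imread('pics/top_0.png'); o=crop(t,250,215,80,70,7); draw(o,vision.get_calibration('top'),ctr,yaw,-.026,.0535,np.array([250,215]),7); cv2.imwrite('pics/ov1t.png',o)
E
```

```text
ctr [0.4972 0.0217] yaw 74.47082961259427 -105.68715593415631 sizes [0.0881 0.1284 0.0886 0.1284]
```

Run:
```python
from wire import *
c=vision.get_calibration('wrist'); im=cv2.imread('pics/wrist_7.png')
ctr,yaw=fitbase(c,[(267.2,113.4),(343.6,113),(342.4,221.4),(271.6,222)])
ctr=np.array([.4968,.0212])
o1=cv2.resize(crop(im,260,105,100,120,5),None,fx=1,fy=1)
t=cv2.imread('pics/top_0.png');S=cv2.imread('pics/side_7.png')
x0,z0=-.039,.0535
draw(o1,c,ctr,yaw,x0,z0,np.array([260,105]),5)
o2=crop(t,250,215,80,70,7); draw(o2,vision.get_calibration('top'),ctr,yaw,x0,z0,np.array([250,215]),7)
o3=crop(S,235,205,90,90,6); draw(o3,vision.get_calibration('side'),ctr,yaw,x0,z0,np.array([235,205]),6)
cv2.imwrite('pics/ov2.png',o1);cv2.imwrite('pics/ov2t.png',o2);cv2.imwrite('pics/ov2s.png',o3)
```

```text
ctr [0.4972 0.0217] yaw 74.47082961259427 -105.68715593415631 sizes [0.0881 0.1284 0.0886 0.1284]
```

Run:
```python
from wire import *
c=vision.get_calibration('wrist'); s,a=st(); im=cv2.imread('pics/wrist_7.png')
o=crop(im,285,215,60,80,7)
z=s['tcp_pos'][2]-.1144
print(proj(c,[s['tcp_pos']*[1,1,0]+[0,0,z]]), unproj(c,(315,231),z))
cv2.imwrite('pics/w7f.png',o)
```

```text
t 8.7 tcp [0.5003 0.0588 0.2895] jaw 163.98 xdir [-0.0118 -0.0085 -0.9999] w 12.42 F [ 0.1867  0.7899 -0.5954] j6 -45.2 j [ 29.   3. -14.   0. -74. -45.]
[[313.1795 234.6718]] [0.4981 0.0563 0.1751]
```

```bash
python3 -m handwheel '[[[0,-0.3,0,0.1],[-0.1,-0.5,0,0],[-0.1,-0.5,0,0],[-0.1,-0.3,0,0],[0,-0.2,0,0],[0,0,0,0]]]';python3 -c "
from h import *
go(0.4872,-0.0135,0.195,164.5)"
```

```text
time_s: 9.3
tcp_pos: [0.4874, -0.0199, 0.2892]
eef_rot: [52.7, 89.1, -143.2]
contact_force: [0.0, 1.8, 0.0]
gripper_width: 0.012
t 9.3 tcp [ 0.4874 -0.0199  0.2892] jaw 164.16 xdir [-0.012  -0.009  -0.9999] w 11.97 F [0.0228 1.78   0.0118] j6 -36.9 j [ 21.   1. -16.   0. -74. -37.]
units [-0.01  0.16 -2.36] turn units 0.07
```

```bash
python3 -m handwheel '[[[0,0.15,-0.3,0],[0,0,-0.5,0],[0,0,-0.5,0],[0,0,-0.5,0],[0,0,-0.4,0],[0,0,0,0],[0,0,0,0]]]' 5 10;python3 -c "
from h import *
go(0.4872,-0.0135,0.195,164.5)"; python3 look.py 8 wrist side top
```

```text
time_s: 10.0
tcp_pos: [0.4873, -0.0093, 0.1941]
eef_rot: [47.3, 89.1, -148.5]
contact_force: [0.1, -0.1, -0.1]
gripper_width: 0.012
t 10.0 tcp [ 0.4873 -0.0093  0.1941] jaw 164.19 xdir [-0.0129 -0.0079 -0.9999] w 11.99 F [ 0.1209 -0.1241 -0.105 ] j6 -38.1 j [ 22.   5. -25.   0. -62. -38.]
units [-0.   -0.1   0.02] turn units 0.06
```

```bash
python3 - <<'E'
from h import *
im=cv2.imread('pics/side_8.png'); cv2.imwrite('pics/s8.png',crop(im,210,130,120,150,4))
im=cv2.imread('pics/top_8.png'); cv2.imwrite('pics/t8.png',crop(im,230,195,120,100,5))
E
python3 - <<'E'
from wire import *
c=vision.get_calibration('wrist'); im=cv2.imread('pics/wrist_8.png')
o1=crop(im,258,175,110,110,5); o=o1.copy()
draw(o,c,np.array([.4968,.0212]),np.radians(74.4),-.039,.0535,np.array([258,175]),5)
cv2.imwrite('pics/ov8.png',np.hstack([o1[:,:],o])[:, :800] if 0 else o); cv2.imwrite('pics/ov8r.png',o1)
E
cat >> wire.py <<'E'
def toV(ctr,yaw,P):
    d=np.asarray(P)[:2]-ctr; return np.array([d[0]*np.cos(yaw)+d[1]*np.sin(yaw),-d[0]*np.sin(yaw)+d[1]*np.cos(yaw)])*1000
E
python3 - <<'E'
from wire import *
c=vision.get_calibration('wrist'); s,a=st()
ctr=np.array([.4968,.0212]);yaw=np.radians(74.4)
ctr2,yaw2=fitbase(c,[(258+35/5,175+40/5),(258+498/5,175+41/5),(258+490/5,175+528/5),(258+55/5,175+528/5)])
# stop top edge centre at z0+12.7mm
print('stop edge ctr V', toV(ctr,yaw,unproj(c,(258+160/5,175+155/5),.0662)),toV(ctr,yaw,unproj(c,(258+375/5,175+155/5),.0662)))
print('foot corner V',toV(ctr,yaw,unproj(c,(314.6,228),.0797)),'tcp V',toV(ctr,yaw,s['tcp_pos']))
for u,v in ((35,40),(497,41)): print('base stop-end corner V',toV(ctr,yaw,unproj(c,(258+u/5,175+v/5),.012)))
E
```

```text
t 10.15 tcp [ 0.4877 -0.0095  0.1949] jaw 164.17 xdir [-0.0114 -0.0073 -0.9999] w 12.35 F [ 0.7668  0.5849 -0.57  ] j6 -38.1 j [ 22.   5. -25.   0. -62. -38.]
ctr [0.4934 0.0076] yaw 74.73889943312395 -106.04212279755966 sizes [0.0881 0.0999 0.0895 0.0998]
stop edge ctr V [-52.2733 -18.1848] [-52.0669  16.8507]
foot corner V [-37.0987   1.6543] tcp V [-31.9877   0.5479]
base stop-end corner V [-64.2959 -44.6961]
base stop-end corner V [-63.6409  43.2211]
```

```bash
python3 -m handwheel '[[[0,-0.08,-0.1,0],[0.02,-0.08,-0.1,0],[0,0,-0.05,0],[0,0,0,0]]]' 5 10;python3 -m handwheel '[[[0,0,-0.1,0],[0,0,0,0]]]';python3 -m handwheel '[[[0,0,-0.05,0],[0,0,0,0]]]'; python3 -m handwheel '[[[0,0,-0.05,0],[0,0,0,0]]]'
```

```text
time_s: 10.55
tcp_pos: [0.4896, -0.0162, 0.1859]
eef_rot: [53.9, 89.4, -142.0]
contact_force: [0.7, 0.4, 0.2]
gripper_width: 0.0117
time_s: 10.75
tcp_pos: [0.4896, -0.0164, 0.1817]
eef_rot: [54.1, 89.4, -141.8]
contact_force: [-0.0, 0.1, -0.8]
gripper_width: 0.0124
time_s: 10.95
tcp_pos: [0.4896, -0.0164, 0.1795]
eef_rot: [54.3, 89.4, -141.6]
contact_force: [-1.2, 0.2, -0.2]
gripper_width: 0.0124
time_s: 11.15
tcp_pos: [0.4897, -0.0163, 0.1774]
eef_rot: [54.4, 89.4, -141.4]
contact_force: [0.2, 0.6, -0.7]
gripper_width: 0.0125
```

```bash
for i in 1; do python3 -m handwheel '[[[0,0,-0.05,0],[0,0,0,0]]]'; python3 -m handwheel '[[[0,0,-0.05,0],[0,0,0,0]]]'; done; python3 look.py 9 wrist side
python3 - <<'E'
from wire import *
c=vision.get_calibration('wrist'); s,a=st()
print('tcp V',toV(np.array([.4968,.0212]),np.radians(74.4),s['tcp_pos']))
im=cv2.imread('pics/wrist_9.png'); cv2.imwrite('pics/w9.png',crop(im,258,175,110,110,5))
im=cv2.imread('pics/side_9.png'); cv2.imwrite('pics/s9.png',crop(im,210,150,120,150,4))
E
```

```text
time_s: 11.35
tcp_pos: [0.4897, -0.0162, 0.1752]
eef_rot: [54.7, 89.5, -141.2]
contact_force: [-0.7, 0.2, -0.9]
gripper_width: 0.0122
time_s: 11.55
tcp_pos: [0.4897, -0.0162, 0.1731]
eef_rot: [54.6, 89.4, -141.3]
contact_force: [-1.1, 0.1, 0.0]
gripper_width: 0.0125
t 11.65 tcp [ 0.4899 -0.0162  0.1734] jaw 164.16 xdir [-0.0071 -0.006  -1.    ] w 12.23 F [-0.2235  0.4442 -0.502 ] j6 -37.2 j [ 21.   6. -26.   0. -58. -37.]
tcp V [-37.8868  -3.4008]
```

```bash
python3 -m handwheel '[[[-0.05,0.04,0,0],[0,0,0,0]]]';python3 -m handwheel '[[[0,0,-0.05,0],[0,0,0,0]]]'; python3 -m handwheel '[[[0,0,-0.05,0],[0,0,0,0]]]'; python3 look.py 10 wrist
python3 - <<'E'
from wire import *
c=vision.get_calibration('wrist'); s,a=st()
print('tcp V',toV(np.array([.4968,.0212]),np.radians(74.4),s['tcp_pos']))
im=cv2.imread('pics/wrist_10.png'); cv2.imwrite('pics/w10.png',crop(im,258,175,110,110,5))
E
```

```text
time_s: 11.85
tcp_pos: [0.4878, -0.0145, 0.1734]
eef_rot: [56.3, 89.5, -139.5]
contact_force: [1.5, 0.1, -1.3]
gripper_width: 0.0126
time_s: 12.05
tcp_pos: [0.4878, -0.0145, 0.1715]
eef_rot: [58.2, 89.5, -137.7]
contact_force: [0.4, -0.7, -0.0]
gripper_width: 0.0124
time_s: 12.25
tcp_pos: [0.4878, -0.0147, 0.1696]
eef_rot: [60.6, 89.5, -135.2]
contact_force: [-0.3, -0.8, 0.3]
gripper_width: 0.0119
t 12.3 tcp [ 0.4878 -0.0147  0.1696] jaw 164.17 xdir [-0.0065 -0.0065 -1.    ] w 11.92 F [-0.7403  0.1533 -1.1804] j6 -37.5 j [ 22.   6. -27.   0. -58. -38.]
tcp V [-36.9856  -1.0204]
```

```bash
python3 -m handwheel '[[[0,0,-0.05,0],[0,0,0,0]]]'; python3 -m handwheel '[[[0,0,-0.05,0],[0,0,0,0]]]'; python3 look.py 11 wrist side
python3 - <<'E'
from wire import *
c=vision.get_calibration('wrist'); s,a=st()
print('tcp V',toV(np.array([.4968,.0212]),np.radians(74.4),s['tcp_pos']))
im=cv2.imread('pics/wrist_11.png'); cv2.imwrite('pics/w11.png',crop(im,258,175,110,110,5))
im=cv2.imread('pics/side_11.png'); cv2.imwrite('pics/s11.png',crop(im,235,150,80,150,6)[400:])
E
```

```text
time_s: 12.5
tcp_pos: [0.488, -0.0148, 0.1677]
eef_rot: [62.4, 89.5, -133.4]
contact_force: [-0.4, -0.2, 0.7]
gripper_width: 0.0122
time_s: 12.7
tcp_pos: [0.4892, -0.0145, 0.1671]
eef_rot: [76.5, 89.6, -119.2]
contact_force: [-2.4, 0.1, 2.2]
gripper_width: 0.0122
t 12.8 tcp [ 0.4891 -0.0146  0.167 ] jaw 164.21 xdir [-0.0038 -0.0063 -1.    ] w 11.76 F [-1.773   1.0552  5.0904] j6 -37.5 j [ 22.   6. -27.   0. -57. -38.]
tcp V [-36.5155  -2.1669]
```

```bash
python3 -m handwheel '[[[0.05,0.19,-0.01,0],[0.05,0.19,-0.02,0],[0.05,0.19,-0.04,0],[0.05,0.19,-0.06,0],[0,0,0,0]]]' 5 8; python3 -c "
from wire import *
s,a=st(); print('tcp V',toV(np.array([.4968,.0212]),np.radians(74.4),s['tcp_pos']))"; python3 look.py 12 wrist side
```

```text
time_s: 13.3
tcp_pos: [0.4973, 0.0187, 0.1606]
eef_rot: [68.8, 89.5, -127.0]
contact_force: [-0.7, -0.9, 1.1]
gripper_width: 0.0119
t 13.3 tcp [0.4973 0.0187 0.1606] jaw 164.19 xdir [-0.0049 -0.0065 -1.    ] w 11.88 F [-0.7434 -0.8617  1.1066] j6 -41.0 j [ 25.   7. -27.   0. -57. -41.]
tcp V [-2.221 -1.188]
```

```bash
python3 -m handwheel '[[[0.05,0.17,-0.06,0],[0.05,0.17,-0.07,0],[0.05,0.17,-0.09,0],[0.05,0.17,-0.1,0],[0,0,0,0]]]'; python3 -c "
from wire import *
s,a=st(); print('tcp V',toV(np.array([.4968,.0212]),np.radians(74.4),s['tcp_pos']))"; python3 look.py 13 side; python3 -c "
from h import *
im=cv2.imread('pics/side_13.png'); cv2.imwrite('pics/s13.png',crop(im,205,130,130,150,4))"
```

```text
time_s: 13.9
tcp_pos: [0.5056, 0.0474, 0.1466]
eef_rot: [66.4, 89.5, -129.5]
contact_force: [-0.7, -0.7, -0.4]
gripper_width: 0.0121
t 13.9 tcp [0.5056 0.0474 0.1466] jaw 164.12 xdir [-0.0053 -0.0064 -1.    ] w 12.13 F [-0.6733 -0.7046 -0.3683] j6 -43.7 j [ 28.   9. -26.   0. -55. -44.]
tcp V [27.5762 -1.4002]
```

```bash
python3 -m handwheel '[[[0.04,0.15,-0.11,0],[0.04,0.15,-0.12,0],[0.04,0.14,-0.13,0],[0.03,0.1,-0.1,0],[0,0,0,0]]]'; python3 -c "
from wire import *
s,a=st(); print('tcp V',toV(np.array([.4968,.0212]),np.radians(74.4),s['tcp_pos']))"; python3 look.py 14 side wrist; python3 -c "
from h import *
im=cv2.imread('pics/side_14.png'); cv2.imwrite('pics/s14.png',crop(im,205,130,130,150,4))"
```

```text
time_s: 14.45
tcp_pos: [0.512, 0.0705, 0.1268]
eef_rot: [67.8, 89.5, -128.1]
contact_force: [-0.1, -1.0, 0.6]
gripper_width: 0.012
t 14.45 tcp [0.512  0.0705 0.1268] jaw 164.12 xdir [-0.005  -0.0064 -1.    ] w 11.96 F [-0.0645 -1.0421  0.5817] j6 -45.8 j [ 30.  11. -27.   0. -53. -46.]
tcp V [51.5721 -1.4131]
```

```bash
python3 -m handwheel '[[[0.0,0.02,-0.05,0],[0,0,0,0]]]'; python3 -m handwheel '[[[0.0,0.02,-0.05,0],[0,0,0,0]]]'
```

```text
time_s: 14.75
tcp_pos: [0.5122, 0.0709, 0.1253]
eef_rot: [70.9, 89.6, -125.0]
contact_force: [-1.4, -1.9, 0.2]
gripper_width: 0.0117
time_s: 14.95
tcp_pos: [0.5122, 0.0716, 0.1235]
eef_rot: [72.7, 89.6, -123.2]
contact_force: [-0.9, -0.6, 0.3]
gripper_width: 0.0115
```

```bash
python3 -m handwheel '[[[0.0,0.02,-0.05,0],[0,0,0,0]]]'; python3 -m handwheel '[[[0.0,0.02,-0.05,0],[0,0,0,0]]]';  python3 look.py 15 wrist side; python3 -c "
from h import *
im=cv2.imread('pics/side_15.png'); im2=cv2.imread('pics/wrist_15.png');cv2.imwrite('pics/s15.png',np.hstack([crop(im,225,150,80,130,4),crop(im2,250,70,130,130,4)]))"
```

```text
time_s: 15.15
tcp_pos: [0.5122, 0.0723, 0.1216]
eef_rot: [74.4, 89.6, -121.5]
contact_force: [-1.9, -1.3, 0.0]
gripper_width: 0.0119
time_s: 15.35
tcp_pos: [0.5123, 0.0733, 0.1196]
eef_rot: [76.3, 89.6, -119.7]
contact_force: [-0.9, 0.3, 0.7]
gripper_width: 0.012
```

```bash
python3 -c "
from h import *
im2=cv2.imread('pics/wrist_15.png');cv2.imwrite('pics/w15.png',crop(im2,250,30,130,100,6))
im2=cv2.imread('pics/wrist_14.png');cv2.imwrite('pics/w14.png',crop(im2,250,65,130,80,6))"
python3 -m handwheel '[[[0.02,0.08,0.12,0],[0.02,0.08,0.12,0],[0.02,0.08,0.11,0],[0.02,0.06,0.05,0],[0,0,0,0]]]' 5 12; python3 look.py 16 wrist side; python3 -c "
from wire import *
s,a=st(); print('tcp V',toV(np.array([.4968,.0212]),np.radians(74.4),s['tcp_pos']))
im=cv2.imread('pics/side_16.png'); im2=cv2.imread('pics/wrist_16.png');cv2.imwrite('pics/s16.png',np.hstack([crop(im,225,150,80,130,4),crop(im2,250,20,130,130,4)]))"
```

```text
time_s: 15.95
tcp_pos: [0.5165, 0.0868, 0.1373]
eef_rot: [85.3, 89.7, -110.6]
contact_force: [-0.3, -0.2, -0.9]
gripper_width: 0.0122
t 16.05 tcp [0.5161 0.0865 0.1369] jaw 164.07 xdir [-0.0025 -0.0049 -1.    ] w 11.88 F [-0.059   0.2839 -0.7932] j6 -47.2 j [ 31.  11. -25.   0. -54. -47.]
tcp V [68.064  -1.0624]
```

```bash
cat >> wire.py <<'E'
from scipy.optimize import minimize_scalar
def theta(c,tcp,yaw,s,rc,px,x_off=0):
    def P(th):
        d=np.array([np.cos(yaw),np.sin(yaw)])
        X=-s*np.cos(th)-rc*np.sin(th); Z=tcp[2]+.0188-s*np.sin(th)+rc*np.cos(th)
        return np.array([*(tcp[:2]+d*X),Z])
    f=lambda th:(proj(c,P(th))[0,1]-px[1])**2
    b=minimize_scalar(f,bounds=(.2,1.57),method='bounded'); th=b.x
    X=np.array([-s*np.cos(th),tcp[2]+.0188-s*np.sin(th)])
    print('theta',np.degrees(th),'res',b.fun,'proj',proj(c,P(th))); return th
E
python3 - <<'E'
from wire import *
c=vision.get_calibration('wrist'); s,a=st(); yaw=np.radians(74.4)
t=s['tcp_pos']
for px in ((315,67.5),):
  th=theta(c,t,yaw,.133,.007,px)
  Xg=toV(np.array([.4968,.0212]),yaw,t)[0]; print('foot ctr V',Xg-133*np.cos(th),(t[2]+.0188)*1000-133*np.sin(th))
E
```

```text
t 16.05 tcp [0.5161 0.0865 0.1369] jaw 164.07 xdir [-0.0025 -0.0049 -1.    ] w 11.88 F [-0.059   0.2839 -0.7932] j6 -47.2 j [ 31.  11. -25.   0. -54. -47.]
theta 36.851120939018465 res 5.264856496934201e-09 proj [[313.3207  67.4999]]
foot ctr V -38.36216171441593 75.92905231504987
```

```bash
python3 -m handwheel '[[[0,0,0,0],[0,0,0,0],[0,0,0,0]]]' 5 3; python3 look.py 17 wrist side; python3 -c "
from wire import *
s,a=st(); print('tcp V',toV(np.array([.4968,.0212]),np.radians(74.4),s['tcp_pos']))
im=cv2.imread('pics/side_17.png'); im2=cv2.imread('pics/wrist_17.png');cv2.imwrite('pics/s17.png',np.hstack([crop(im,225,150,80,130,4),crop(im2,250,20,130,130,4)]))"
```

```text
time_s: 16.35
tcp_pos: [0.5157, 0.0861, 0.1364]
eef_rot: [73.9, 89.6, -122.0]
contact_force: [-0.2, -0.2, -0.2]
gripper_width: 0.012
t 16.45 tcp [0.5157 0.0862 0.1365] jaw 164.05 xdir [-0.0033 -0.0052 -1.    ] w 12.1 F [ 0.0685  0.7518 -1.6016] j6 -47.2 j [ 31.  11. -25.   0. -54. -47.]
tcp V [67.6475 -0.7529]
```

```bash
python3 -m handwheel '[[[0.02,0.08,-0.09,0],[0,0,0,0]]]' 5 8; python3 -m handwheel '[[[-0.03,-0.1,-0.1,0],[-0.03,-0.1,-0.1,0],[-0.03,-0.1,-0.1,0],[0,0,0,0]]]'; python3 look.py 18 wrist side; python3 -c "
from wire import *
s,a=st(); print('tcp V',toV(np.array([.4968,.0212]),np.radians(74.4),s['tcp_pos']))
im=cv2.imread('pics/side_18.png'); im2=cv2.imread('pics/wrist_18.png');cv2.imwrite('pics/s18.png',np.hstack([crop(im,225,150,80,130,4),crop(im2,250,40,130,130,4)]))"
```

```text
time_s: 16.65
tcp_pos: [0.5166, 0.0895, 0.1325]
eef_rot: [73.6, 89.6, -122.3]
contact_force: [-0.1, -0.0, -1.0]
gripper_width: 0.012
time_s: 17.05
tcp_pos: [0.5127, 0.0764, 0.1196]
eef_rot: [76.7, 89.6, -119.2]
contact_force: [1.6, -1.5, -0.3]
gripper_width: 0.012
t 17.15 tcp [0.5129 0.0767 0.12  ] jaw 164.07 xdir [-0.003  -0.0055 -1.    ] w 12.36 F [-0.1407 -1.3492 -0.7263] j6 -46.4 j [ 30.  12. -27.   0. -51. -46.]
tcp V [57.8328 -0.5971]
```

Run:
```python
from wire import *
c=vision.get_calibration('wrist'); s,a=st(); yaw=np.radians(74.4)
t=s['tcp_pos']
for s_ in (.133,.130):
  th=theta(c,t,yaw,s_,.007,(315,40+82/4))
  Xg=toV(np.array([.4968,.0212]),yaw,t)[0]; X,Z=Xg-1000*s_*np.cos(th)+37.6,(t[2]+.0188)*1000-1000*s_*np.sin(th)-45.5
  print('foot cradle x,z',(X+Z)*.707,(Z-X)*.707, 'grip', ((Xg+37.6)+((t[2]+.0188)*1000-45.5))*.707, (-(Xg+37.6)+((t[2]+.0188)*1000-45.5))*.707)
```

```text
t 17.15 tcp [0.5129 0.0767 0.12  ] jaw 164.07 xdir [-0.003  -0.0055 -1.    ] w 12.36 F [-0.1407 -1.3492 -0.7263] j6 -46.4 j [ 30.  12. -27.   0. -51. -46.]
theta 34.655295203404854 res 2.620460903673333e-10 proj [[313.2168  60.5   ]]
foot cradle x,z 2.6025123193769417 22.358100052338905 grip 133.42086969815594 -1.5210811463129363
theta 33.235894891951446 res 1.5933998201882668e-09 proj [[313.2172  60.5   ]]
foot cradle x,z 6.170698504645422 24.97967603574241 grip 133.42086969815594 -1.5210811463129363
```

```bash
python3 -m handwheel '[[[0.02,0.07,0.07,0],[0,0,0,0]]]' 5 6; python3 look.py 19 wrist;  python3 - <<'E'
from wire import *
im2=cv2.imread('pics/wrist_19.png');cv2.imwrite('pics/s19.png',crop(im2,250,30,130,120,5))
c=vision.get_calibration('wrist'); s,a=st(); yaw=np.radians(74.4)
E
```

```text
time_s: 17.35
tcp_pos: [0.5139, 0.0798, 0.123]
eef_rot: [77.4, 89.7, -118.5]
contact_force: [-0.1, 1.0, -0.2]
gripper_width: 0.0116
t 17.4 tcp [0.5137 0.0797 0.1227] jaw 164.05 xdir [-0.0033 -0.0054 -1.    ] w 11.72 F [ 0.2033 -0.3689 -0.8113] j6 -46.7 j [ 31.  12. -27.   0. -52. -47.]
```

```bash
python3 -m handwheel '[[[0,0,0,0],[0,0,0,0],[0,0,0,0],[0,0,0,0]]]' 17 6; python3 look.py 20 wrist side;  python3 - <<'E'
from wire import *
im=cv2.imread('pics/side_20.png'); im2=cv2.imread('pics/wrist_20.png');cv2.imwrite('pics/s20.png',np.hstack([crop(im,225,150,80,130,4),crop(im2,250,30,130,130,4)]))
s,a=st()
E
```

```text
time_s: 17.8
tcp_pos: [0.5139, 0.0802, 0.123]
eef_rot: [77.1, 89.7, -118.8]
contact_force: [-1.0, -0.3, 0.6]
gripper_width: 0.017
t 17.9 tcp [0.5139 0.0802 0.123 ] jaw 164.07 xdir [-0.0027 -0.0049 -1.    ] w 16.85 F [ 0.2837  0.1629 -0.4067] j6 -46.7 j [ 31.  12. -27.   0. -52. -47.]
```

```bash
python3 -m handwheel '[[[0,0,0,0],[0,0,0,0],[0,0,0.3,0],[0,0,0.4,0],[0,0,0.5,0],[0,0,0.5,0],[0,0,0.4,0],[0,0,0,0]]]' 40 10; python3 look.py 21 wrist side;  python3 - <<'E'
from wire import *
im=cv2.imread('pics/side_21.png'); im2=cv2.imread('pics/wrist_21.png');cv2.imwrite('pics/s21.png',np.hstack([crop(im,215,150,100,130,4),crop(im2,260,60,100,130,4)]))
s,a=st()
E
```

```text
time_s: 18.7
tcp_pos: [0.5138, 0.0796, 0.2141]
eef_rot: [87.8, 89.7, -108.1]
contact_force: [0.3, 0.0, 0.3]
gripper_width: 0.0404
t 18.8 tcp [0.5125 0.0793 0.2117] jaw 164.06 xdir [-0.005  -0.0063 -1.    ] w 39.92 F [-0.3228  0.0015  0.0436] j6 -46.6 j [ 31.   7. -20.   0. -64. -47.]
```

```bash
python3 look.py 22 wrist top
python3 - <<'E'
from wire import *
im2=cv2.imread('pics/wrist_22.png');cv2.imwrite('pics/w22.png',crop(im2,275,55,120,120,5)); cv2.imwrite('pics/w22b.png',crop(im2,275,140,120,120,5))
s,a=st()
E
```

```text
t 18.9 tcp [0.5119 0.079  0.2103] jaw 164.06 xdir [-0.0073 -0.0074 -0.9999] w 39.75 F [-0.5264  0.4193 -0.3601] j6 -46.6 j [ 31.   7. -20.   0. -64. -47.]
```

Run:
```python
from wire import *
c=vision.get_calibration('wrist'); im=cv2.imread('pics/wrist_22.png')
ctr,yaw=fitbase(c,[(275+60/5,55+92/5),(275+538/5,55+65/5),(275+540/5,140+325/5),(275+108/5,140+350/5)])
o=crop(im,275,55,120,170,4); draw(o,c,ctr,yaw,-.0376,.0455,np.array([275,55]),4)
# stick axis in model
P=crad2w(ctr,yaw,-.0376,.0455,[[0,0,14],[150,0,14],[0,0,0],[150,0,0]]); q=((proj(c,P)-[275,55])*4).astype(int)
cv2.line(o,tuple(map(int,q[0])),tuple(map(int,q[1])),(0,0,255),1)
cv2.imwrite('pics/ov22.png',o)
```

```text
ctr [0.4708 0.0192] yaw 77.24008116745297 -102.79066779355134 sizes [0.0876 0.1271 0.0877 0.1275]
```

Run:
```python
from wire import *
c=vision.get_calibration('wrist'); im=cv2.imread('pics/wrist_22.png')
ctr=np.array([.4708,.0192]);yaw=np.radians(77.24)
for x0,z0 in((-.0376,.0455),(-.040,.0455),(-.039,.05),(-.039,.0535)):
    P=crad2w(ctr,yaw,x0,z0,[[150,0,0],[150,0,14],[0,0,14],[0,0,18],[150,6,3.5],[150,-6,3.5]]); print(x0,z0,proj(c,P).round(1).tolist())
# px: foot top corner, stop inner edge centre
print('obs: foot top corner',275+312/5,55+127/5,'stop inner edge',275+318/5,55+104/5,'top end low corner',275+410/5,140+568/5,'sides',275+366/5,140+558/5,275+458/5,140+550/5)
S=vision.get_calibration('side')
for x0,z0 in((-.0376,.0455),(-.039,.0535)):
    print(proj(S,crad2w(ctr,yaw,x0,z0,[[150,0,7],[0,0,7],[0,0,18]])),)
print(proj(S,crad2w(ctr,yaw,0,0.012,[[0,0,0]])))
im=cv2.imread('pics/side_21.png'); cv2.imwrite('pics/s21b.png',crop(im,225,180,90,110,5))
```

```text
-0.0376 0.0455 [[356.0, 256.6], [357.5, 246.5], [338.7, 82.9], [338.9, 78.6], [365.8, 253.7], [346.9, 254.7]]
-0.04 0.0455 [[355.9, 253.1], [357.4, 242.7], [338.6, 79.7], [338.7, 75.4], [365.8, 250.1], [346.8, 251.1]]
-0.039 0.05 [[356.8, 256.8], [358.4, 246.5], [339.1, 80.2], [339.2, 75.8], [366.8, 253.8], [347.5, 254.9]]
-0.039 0.0535 [[357.5, 258.6], [359.1, 248.3], [339.4, 79.6], [339.5, 75.1], [367.7, 255.6], [348.1, 256.7]]
obs: foot top corner 337.4 80.4 stop inner edge 338.6 75.8 top end low corner 357.0 253.6 sides 348.2 251.6 366.6 250.0
[[252.4255 194.2415]
 [274.4584 258.3783]
 [275.6599 257.0416]]
[[252.3204 191.1095]
 [274.472  255.5116]
 [275.6803 254.1367]]
[[268.1787 263.6956]]
```

```bash
python3 -m handwheel '[[[-0.2,-0.2,0,0.2],[-0.25,-0.25,0,0.2],[-0.25,-0.25,0,0.2],[-0.15,-0.12,0,0],[0,0,0,0],[0,0,0,0]]]' 40 20; python3 -c "
from h import *
go(0.4777,0.0462,0.1133,167.24)"; python3 look.py 23 wrist
```

```text
time_s: 19.5
tcp_pos: [0.4726, 0.042, 0.2078]
eef_rot: [53.8, 89.1, -138.9]
contact_force: [1.0, 0.5, 0.1]
gripper_width: 0.04
t 19.5 tcp [0.4726 0.042  0.2078] jaw 167.28 xdir [-0.0114 -0.01   -0.9999] w 39.99 F [0.9535 0.5415 0.1439] j6 -41.9 j [ 29.   3. -25.   0. -63. -42.]
units [ 0.13  0.11 -2.36] turn units -0.01
```

```bash
python3 -m handwheel '[[[0.1,0.1,-0.3,0],[0,0,-0.4,0],[0,0,-0.4,0],[0,0,-0.4,0],[0,0,-0.3,0],[0,0,0,0]]]'; python3 -c "
from h import *
go(0.4777,0.0462,0.1133,167.24)"; python3 look.py 24 wrist
```

```text
time_s: 20.15
tcp_pos: [0.4791, 0.0488, 0.1295]
eef_rot: [53.1, 89.2, -139.6]
contact_force: [0.2, -0.5, 0.6]
gripper_width: 0.0402
t 20.15 tcp [0.4791 0.0488 0.1295] jaw 167.31 xdir [-0.0113 -0.0096 -0.9999] w 40.19 F [ 0.1938 -0.5347  0.5723] j6 -42.2 j [ 29.   8. -30.   0. -52. -42.]
units [-0.03 -0.06 -0.4 ] turn units -0.01
```

```bash
python3 -m handwheel '[[[-0.02,-0.05,-0.2,0],[0,0,-0.2,0],[0,0,0,0]]]'; python3 -m handwheel '[[[0,0,0,0],[0,0,0,0],[0,0,0,0],[0,0,0,0],[0,0,0,0]]]' 5 25; python3 -c "
from h import *
go(0.4777,0.0462,0.1133,167.24)"; python3 look.py 25 wrist side
```

```text
time_s: 20.5
tcp_pos: [0.4798, 0.0475, 0.1136]
eef_rot: [57.3, 89.3, -135.3]
contact_force: [1.0, 0.2, 0.3]
gripper_width: 0.0397
time_s: 21.0
tcp_pos: [0.4798, 0.0475, 0.1145]
eef_rot: [58.2, 89.3, -134.4]
contact_force: [-2.2, -1.4, -0.3]
gripper_width: 0.0115
t 21.0 tcp [0.4798 0.0475 0.1145] jaw 167.34 xdir [-0.0083 -0.0084 -0.9999] w 11.54 F [-2.2476 -1.355  -0.311 ] j6 -42.1 j [ 29.   9. -32.   0. -50. -42.]
units [-0.05 -0.03 -0.03] turn units -0.02
```

```bash
python3 - <<'E'
from wire import *
im=cv2.imread('pics/side_25.png'); im2=cv2.imread('pics/wrist_25.png');cv2.imwrite('pics/s25.png',np.hstack([crop(im,215,150,100,130,4),crop(im2,260,60,100,130,4)]))
E
python3 -m handwheel '[[[0,0,0.2,0],[0,0,0.4,0],[0,0,0.5,0],[0,0,0.6,0],[0,0,0.5,0],[0,0,0.3,0],[0,0,0,0],[0,0,0,0]]]'; python3 look.py 26 wrist side; python3 -c "
from h import *
go(0.539,0.236,0.2145,90)"
```

```text
time_s: 21.9
tcp_pos: [0.4813, 0.0477, 0.222]
eef_rot: [79.8, 89.6, -112.9]
contact_force: [-0.1, 0.6, -1.2]
gripper_width: 0.0119
t 22.0 tcp [0.4811 0.0475 0.2215] jaw 167.39 xdir [-0.004  -0.0078 -1.    ] w 11.69 F [-0.2309  0.0549 -0.8403] j6 -42.0 j [ 29.   3. -23.   0. -65. -42.]
units [ 1.45  4.71 -0.17] turn units -15.48
```

```bash
python3 -m handwheel '[[[0.1,0.2,0,-1],[0.1,0.35,0,-1],[0.1,0.35,0,-1],[0.1,0.35,0,-1],[0.1,0.35,0,-1],[0.1,0.35,0,-1],[0.1,0.35,0,-1],[0.1,0.35,0,-1]]]'; python3 -m handwheel '[[[0.1,0.35,0,-1],[0.1,0.35,0,-1],[0.1,0.35,0,-1],[0.1,0.35,0,-1],[0.1,0.35,0,-1],[0.1,0.1,0,-1],[0.05,0,0,-1],[0,0,0,-0.4]]]';python3 -m handwheel '[[[0,0,0,0],[0,0,0,0]]]'; python3 look.py 27 wrist side; python3 -c "
from h import *
go(0.539,0.236,0.2145,90)"
```

```text
time_s: 22.8
tcp_pos: [0.5104, 0.1544, 0.2135]
eef_rot: [70.6, 88.8, -163.7]
contact_force: [0.5, -0.1, -1.4]
gripper_width: 0.0115
time_s: 23.6
tcp_pos: [0.5346, 0.2316, 0.2028]
eef_rot: [89.6, 88.0, 176.6]
contact_force: [-0.4, -0.4, -1.7]
gripper_width: 0.0116
time_s: 23.8
tcp_pos: [0.534, 0.2312, 0.2006]
eef_rot: [93.2, 87.8, -179.7]
contact_force: [0.8, 0.2, -0.1]
gripper_width: 0.0116
t 23.9 tcp [0.534  0.2312 0.2009] jaw 87.1 xdir [-0.0376  0.0002 -0.9993] w 11.86 F [-0.4139  0.463  -0.3881] j6 -133.9 j [  42.   14.  -11.   -2.  -66. -134.]
units [0.13 0.12 0.34] turn units 0.58
```

```bash
python3 - <<'E'
from wire import *
im2=cv2.imread('pics/wrist_27.png');cv2.imwrite('pics/w27.png',crop(im2,265,112,230,150,3)); cv2.imwrite('pics/w27b.png',crop(im2,270,115,100,110,6)[:600])
E
python3 - <<'E'
from wire import *
c=vision.get_calibration('wrist'); t=vision.get_calibration('top')
s,a=st()
for n,p,z in (('outer near right',(487.3,119.3),.03),('outer near left',(275,129.3),.03),('blk long near L',(287.5,140.8),.036),('blk long near R',(349.2,139.2),.036),('mid pocket near L',(265+320/3,112+123/3),.036),('mid pocket near R',(265+385/3,112+121/3),.036),('short pkt near L',(265+500/3,112+146/3),.036),('short pkt near R',(265+590/3,112+142/3),.036),('mid notch edge R',(265+445/3,112+265/3),.036),('mid notch L',(265+262/3,112+270/3),.036)): print(n,unproj(c,p,z)[:2])
# top
for n,p in (('long pkt L far',(125+415/6,185+97/6)),('long pkt L near',(125+408/6,185+500/6)),('mid L far',(125+265/6,185+118/6)),('mid L near',(125+255/6,185+475/6)),('notch far R',(125+518/6,185+238/6)),('notch near R',(125+505/6,185+358/6))): print('top',n,unproj(t,p,.036)[:2])
E
```

```text
t 23.9 tcp [0.534  0.2312 0.2009] jaw 87.1 xdir [-0.0376  0.0002 -0.9993] w 11.86 F [-0.4139  0.463  -0.3881] j6 -133.9 j [  42.   14.  -11.   -2.  -66. -134.]
outer near right [0.4475 0.3886]
outer near left [0.4464 0.2011]
blk long near L [0.4569 0.2119]
blk long near R [0.4583 0.2661]
mid pocket near L [0.4711 0.2857]
mid pocket near R [0.4715 0.3048]
short pkt near L [0.4805 0.3389]
short pkt near R [0.4806 0.3655]
mid notch edge R [0.5152 0.3232]
mid notch L [0.5139 0.2675]
top long pkt L far [0.6176 0.2454]
top long pkt L near [0.461  0.2453]
top mid L far [0.6097 0.3036]
top mid L near [0.4709 0.3044]
top notch far R [0.5622 0.2044]
top notch near R [0.5155 0.2088]
```

Run:
```python
from wire import *
c=vision.get_calibration('wrist'); s,a=st()
t=s['tcp_pos'].copy(); t[2]+=.0102-.0188
yaw=np.radians(a-90)
th=theta(c,t,yaw,.105,.007,(315.2,129.5))
d=np.array([np.cos(yaw),np.sin(yaw)])
f=np.r_[s['tcp_pos'][:2]-d*.105*np.cos(th),t[2]+.0188-.105*np.sin(th)]
print('foot ctr',f, 'yaw',np.degrees(yaw))
# lateral from pixel at that height
print(unproj(c,(315.2,129.5),f[2]+.007*np.cos(th)))
```

```text
t 23.9 tcp [0.534  0.2312 0.2009] jaw 87.1 xdir [-0.0376  0.0002 -0.9993] w 11.86 F [-0.4139  0.463  -0.3881] j6 -133.9 j [  42.   14.  -11.   -2.  -66. -134.]
theta 43.80280186351105 res 1.3050953904272425e-08 proj [[313.1559 129.4999]]
foot ctr [0.4583 0.235  0.1384] yaw -2.9035576587111933
[0.4535 0.2365 0.1435]
```

```bash
python3 -m handwheel '[[[0.1,0.1,0,0.48],[0.1,0.05,-0.3,0],[0.1,0,-0.5,0],[0,0,-0.5,0],[0,0,-0.3,0],[0,0,0,0],[0,0,0,0]]]';python3 look.py 28 wrist side
python3 - <<'E'
from wire import *
go(.5455,.237,.0938,89.5)
im=cv2.imread('pics/side_28.png'); im2=cv2.imread('pics/wrist_28.png');cv2.imwrite('pics/w28.png',np.hstack([crop(im,165,110,130,150,4)[:600],crop(im2,275,130,70,150,4)]))
E
```

```text
time_s: 24.6
tcp_pos: [0.5462, 0.2367, 0.1323]
eef_rot: [92.9, 87.8, -177.6]
contact_force: [-0.7, 0.1, 0.4]
gripper_width: 0.0115
t 24.7 tcp [0.5463 0.2369 0.1328] jaw 89.48 xdir [-0.0372 -0.0009 -0.9993] w 11.95 F [0.3043 0.2195 0.0029] j6 -131.0 j [  41.   19.  -15.   -2.  -58. -131.]
units [-0.02  0.   -0.98] turn units 0.0
```

Run:
```python
from wire import *
im2=cv2.imread('pics/wrist_28.png');cv2.imwrite('pics/w28b.png',crop(im2,260,98,110,80,7))
c=vision.get_calibration('wrist')
q=proj(c,[[.4612,.2375-.0085,.036],[.4612,.2375+.0085,.036],[.4612,.2375,.026]]);print((q-[260,98])*7)
```

```text
[[284.9975 191.265 ]
 [458.1157 189.5907]
 [372.0314 196.128 ]]
```

```bash
python3 -m handwheel '[[[0,0,-0.2,0],[0,0,-0.25,0],[0,0,-0.25,0],[0,0,-0.1,0],[0,0,0,0],[0,0,0,0]]]' 5 12;python3 look.py 29 wrist
python3 - <<'E'
from wire import *
go(.5455,.237,.0938,89.5)
im2=cv2.imread('pics/wrist_29.png');cv2.imwrite('pics/w29b.png',crop(im2,250,98,130,100,6))
E
```

```text
time_s: 25.3
tcp_pos: [0.5469, 0.2375, 0.0996]
eef_rot: [89.0, 88.0, 178.5]
contact_force: [0.9, 0.2, -0.2]
gripper_width: 0.0115
t 25.35 tcp [0.5469 0.2375 0.0997] jaw 89.49 xdir [-0.0348  0.001  -0.9994] w 11.93 F [ 0.0302 -0.0869 -0.0302] j6 -130.8 j [  41.   21.  -17.   -2.  -54. -131.]
units [-0.04 -0.01 -0.15] turn units 0.0
```

```bash
python3 -m handwheel '[[[-0.04,-0.025,-0.05,0],[0,0,-0.05,0],[0,0,0,0]]]'; python3 -m handwheel '[[[0,0,-0.05,0],[0,0,0,0]]]';python3 -m handwheel '[[[0,0,-0.05,0],[0,0,0,0]]]'; python3 look.py 30 wrist
python3 - <<'E'
from wire import *
go(.5455,.237,.0938,89.5)
im2=cv2.imread('pics/wrist_30.png');cv2.imwrite('pics/w30b.png',crop(im2,250,98,130,100,6))
E
```

```text
time_s: 25.65
tcp_pos: [0.5456, 0.2367, 0.0961]
eef_rot: [87.5, 88.1, 177.0]
contact_force: [0.4, -0.4, -0.3]
gripper_width: 0.0121
time_s: 25.85
tcp_pos: [0.5457, 0.2367, 0.0941]
eef_rot: [87.0, 88.1, 176.5]
contact_force: [0.7, 0.1, -0.5]
gripper_width: 0.012
time_s: 26.05
tcp_pos: [0.5457, 0.2368, 0.092]
eef_rot: [86.8, 88.1, 176.3]
contact_force: [-0.3, -0.3, -0.7]
gripper_width: 0.0121
t 26.1 tcp [0.5458 0.2368 0.0922] jaw 89.5 xdir [-0.033   0.0023 -0.9995] w 11.49 F [ 0.0704 -0.6128 -0.3692] j6 -130.8 j [  41.   21.  -17.   -2.  -53. -131.]
units [-0.01  0.    0.04] turn units -0.0
```

```bash
python3 -m handwheel '[[[0,0,-0.05,0],[0,0,0,0]]]'; python3 -m handwheel '[[[0,0,-0.05,0],[0,0,0,0]]]';python3 -m handwheel '[[[0,0,-0.05,0],[0,0,0,0]]]'; python3 -m handwheel '[[[0,0,-0.05,0],[0,0,0,0]]]'; python3 look.py 31 wrist
python3 - <<'E'
from wire import *
go(.5455,.237,.0938,89.5)
im2=cv2.imread('pics/wrist_31.png');cv2.imwrite('pics/w31b.png',crop(im2,250,98,130,100,6))
E
```

```text
time_s: 26.3
tcp_pos: [0.5462, 0.237, 0.0904]
eef_rot: [86.0, 88.1, 175.5]
contact_force: [-0.8, -0.6, -0.2]
gripper_width: 0.0119
time_s: 26.5
tcp_pos: [0.5472, 0.2374, 0.0891]
eef_rot: [84.4, 88.2, 174.0]
contact_force: [-1.0, -0.1, 1.4]
gripper_width: 0.0119
time_s: 26.7
tcp_pos: [0.5478, 0.2376, 0.0875]
eef_rot: [83.1, 88.3, 172.6]
contact_force: [-0.9, 0.7, 1.6]
gripper_width: 0.012
time_s: 26.9
tcp_pos: [0.5481, 0.2377, 0.0855]
eef_rot: [82.3, 88.3, 171.8]
contact_force: [-0.1, 0.2, 1.4]
gripper_width: 0.012
t 26.95 tcp [0.548  0.2378 0.0856] jaw 89.55 xdir [-0.0286  0.0041 -0.9996] w 11.88 F [-0.0114  0.9035  2.0279] j6 -130.8 j [  41.   21.  -18.   -2.  -52. -131.]
units [-0.06 -0.02  0.2 ] turn units -0.01
```

```bash
python3 -m handwheel '[[[0.08,-0.01,-0.13,0],[0.08,0,-0.14,0],[0.08,0,-0.2,0],[0.08,0,-0.2,0],[0,0,0,0]]]' 5 10; python3 look.py 32 wrist side
python3 - <<'E'
from wire import *
go(.5455,.237,.0938,89.5)
im=cv2.imread('pics/side_32.png');im2=cv2.imread('pics/wrist_32.png');cv2.imwrite('pics/w32b.png',np.hstack([crop(im,165,110,100,120,5),crop(im2,250,60,60*1,120,5)]))
cv2.imwrite('pics/w32c.png',crop(im2,250,60,130,100,6))
E
```

```text
time_s: 27.45
tcp_pos: [0.5615, 0.2371, 0.0555]
eef_rot: [83.2, 88.3, 172.8]
contact_force: [1.3, 0.9, 0.2]
gripper_width: 0.0116
t 27.55 tcp [0.5614 0.2373 0.0564] jaw 89.54 xdir [-0.0292  0.0041 -0.9996] w 11.8 F [ 0.2477 -0.2231 -0.1545] j6 -129.8 j [  40.   24.  -18.   -2.  -49. -130.]
units [-0.4  -0.01  0.93] turn units -0.01
```

```bash
python3 -m handwheel '[[[0.08,0,-0.08,0],[0.05,0,-0.12,0],[0.04,0,-0.12,0],[0,0,-0.08,0],[0,0,0,0]]]' 5 8; python3 look.py 33 wrist side
python3 - <<'E'
from wire import *
go(.568,.237,.039,89.5)
im=cv2.imread('pics/side_33.png');im2=cv2.imread('pics/wrist_33.png');cv2.imwrite('pics/w33b.png',crop(im,165,110,120,120,5))
cv2.imwrite('pics/w33c.png',crop(im2,250,60,130,130,5))
E
```

```text
time_s: 28.05
tcp_pos: [0.5682, 0.2371, 0.0391]
eef_rot: [83.1, 88.3, 172.6]
contact_force: [0.4, 0.7, -0.1]
gripper_width: 0.0119
t 28.15 tcp [0.5683 0.2372 0.0395] jaw 89.55 xdir [-0.0297  0.004  -0.9995] w 12.06 F [ 0.6335 -0.405  -0.4695] j6 -129.3 j [  40.   26.  -18.   -2.  -48. -129.]
units [-0.01 -0.   -0.01] turn units -0.01
```

```bash
python3 -m handwheel '[[[0,0,0,0],[0,0,0,0],[0,0,0,0],[0,0,0,0]]]' 17 8; python3 -m handwheel '[[[0,0,0.1,0],[0,0,0.3,0],[0,0,0.4,0],[0,0,0.5,0],[0,0,0.5,0],[0,0,0.5,0],[0,0,0.3,0],[0,0,0,0]]]' 40; python3 look.py 34 wrist side
python3 - <<'E'
from wire import *
im2=cv2.imread('pics/wrist_34.png');
st()
E
```

```text
time_s: 28.55
tcp_pos: [0.5683, 0.2374, 0.0401]
eef_rot: [81.7, 88.3, 171.2]
contact_force: [0.9, 1.0, 0.2]
gripper_width: 0.0172
time_s: 29.35
tcp_pos: [0.5685, 0.2371, 0.1539]
eef_rot: [78.4, 88.5, 168.0]
contact_force: [-0.4, 1.2, 0.1]
gripper_width: 0.0397
t 29.45 tcp [0.5676 0.2367 0.1517] jaw 89.57 xdir [-0.029   0.0042 -0.9996] w 39.79 F [-0.065   0.7574 -0.3684] j6 -129.7 j [  40.   19.  -11.   -1.  -61. -130.]
```

```bash
python3 - <<'E'
from wire import *
im2=cv2.imread('pics/wrist_34.png');
cv2.imwrite('pics/w34.png',np.hstack([crop(im2,285,80,65,125,5)[:600],crop(im2,285,190,65,120,5)]))
E
python3 -m handwheel '[[[0,0,-0.3,0],[0.1,0,-0.4,0],[0.2,0,-0.4,0],[0.2,0,-0.2,0],[0,0,0,0],[0,0,0,0]]]' 40; python3 look.py 35 wrist
python3 - <<'E'
from wire import *
st()
im2=cv2.imread('pics/wrist_35.png');
cv2.imwrite('pics/w35.png',np.hstack([crop(im2,280,80,65,120,5)[:600],crop(im2,280,165,65,120,5)]))
E
```

```text
time_s: 30.05
tcp_pos: [0.5859, 0.2346, 0.0891]
eef_rot: [92.3, 87.8, -178.2]
contact_force: [-0.2, 0.5, -0.4]
gripper_width: 0.0405
t 30.1 tcp [0.5858 0.2346 0.0892] jaw 89.52 xdir [-0.0376 -0.0011 -0.9993] w 39.98 F [ 0.2596 -0.7713 -0.4108] j6 -128.3 j [  39.   24.  -12.   -2.  -55. -128.]
```

```bash
python3 -m handwheel '[[[0,0,0.5,0],[0,0,0.8,0],[0,0,0.8,0],[0,0,0.8,0.5],[-0.1,-0.4,0.8,1],[-0.1,-0.8,0.6,1],[-0.1,-0.8,0.5,1],[-0.1,-0.9,0,1]]]' 40 20; python3 -m handwheel '[[[-0.1,-0.9,0,1],[-0.1,-0.9,0,1],[-0.1,-0.9,0,1],[-0.1,-0.9,0,1],[-0.1,-0.9,0,1],[-0.1,-0.9,0,1],[-0.1,-0.9,0,1],[-0.1,-0.9,0,1]]]'; python3 -m handwheel '[[[0,-0.8,0,1],[0,-0.6,0,0.5],[0,-0.3,0,0],[0,0,0,0],[0,0,0,0]]]'; python3 -c "
from h import *
go(0.53,-0.25,0.30,160)"
```

```text
time_s: 30.9
tcp_pos: [0.5682, 0.1181, 0.2925]
eef_rot: [98.1, 88.2, -148.8]
contact_force: [0.6, -0.3, 0.0]
gripper_width: 0.0401
time_s: 31.7
tcp_pos: [0.533, -0.1801, 0.3026]
eef_rot: [126.1, 88.7, -78.9]
contact_force: [-0.1, -0.6, -0.4]
gripper_width: 0.0402
time_s: 32.2
tcp_pos: [0.531, -0.2543, 0.3065]
eef_rot: [138.5, 88.6, -59.0]
contact_force: [-0.4, 0.0, 0.3]
gripper_width: 0.04
t 32.2 tcp [ 0.531  -0.2543  0.3065] jaw 162.57 xdir [ 0.0129 -0.0215 -0.9997] w 39.96 F [-0.4378  0.0015  0.304 ] j6 -11.9 j [ -6.   9.  -5.   1. -75. -12.]
units [-0.02  0.11 -0.16] turn units -0.51
```

```bash
python3 look.py 36 wrist top
python3 - <<'E'
from wire import *
im2=cv2.imread('pics/wrist_36.png'); c=vision.get_calibration('wrist')
q=proj(c,[[.5315,-.2889,.142]])[0]; print(q, c['pose'])
x,y=int(q[0])-25,int(q[1])-25
cv2.imwrite('pics/w36.png',crop(im2,x,y,50,50,12)); print(x,y)
t=cv2.imread('pics/top_36.png'); cv2.imwrite('pics/t36.png',crop(t,250,215,80,70,7))
E
```

```text
[305.7971 185.258 ] [[-0.9543 -0.2827 -0.0972  0.5065]
 [ 0.2984 -0.9208 -0.2513 -0.3233]
 [-0.0185 -0.2688  0.963   0.4654]
 [ 0.      0.      0.      1.    ]]
280 160
```

Run:
```python
from wire import *
c=vision.get_calibration('wrist')
p=np.array([(205,360),(272,450),(400,452),(455,320),(375,232),(255,240)])/12+[280,160]
P=np.array([unproj(c,q,.142)[:2] for q in p]); ctr=P.mean(0); d=P-ctr
print(ctr,np.linalg.norm(d,axis=1)*1000,np.degrees(np.arctan2(d[:,1],d[:,0])))
ang=np.degrees(np.arctan2(d[:,1],d[:,0])); k=np.angle(np.mean(np.exp(1j*6*np.radians(ang))))/6; print('corner angle mod60',np.degrees(k),'flat normals mod60',(np.degrees(k)+30)%60)
st()
```

```text
[ 0.5312 -0.2857] [9.3153 9.168  9.9286 9.8045 9.0622 9.3666] [  -9.2242   45.2482  106.2943  172.8598 -131.0594  -72.4965]
corner angle mod60 -11.407483185123777 flat normals mod60 18.592516814876223
t 32.3 tcp [ 0.5311 -0.2538  0.3064] jaw 162.64 xdir [ 0.0129 -0.0215 -0.9997] w 40.02 F [-1.0283 -0.3962  0.1842] j6 -11.9 j [ -6.   9.  -5.   1. -75. -12.]
```

```bash
python3 -m handwheel '[[[0,-0.1,-0.1,-1],[0,-0.15,-0.2,-1],[0,-0.2,-0.2,-1],[0,-0.2,-0.2,-1],[0,-0.15,-0.2,-0.8],[0,0,-0.3,0],[0,0,0,0],[0,0,0,0]]]' 40 20;python3 -c "
from h import *
c=vision.get_calibration('wrist')
go(0.5312,-0.2865,0.20,138.6)"
```

```text
time_s: 33.1
tcp_pos: [0.5334, -0.2786, 0.2581]
eef_rot: [144.5, 88.5, -77.2]
contact_force: [1.0, -1.0, 0.8]
gripper_width: 0.0401
t 33.1 tcp [ 0.5334 -0.2786  0.2581] jaw 138.37 xdir [ 0.0058 -0.0256 -0.9997] w 40.08 F [ 1.0305 -0.9938  0.7675] j6 -34.1 j [ -8.  12.  -8.   1. -70. -34.]
units [-0.05 -0.2  -1.45] turn units 0.05
```

```bash
python3 -m handwheel '[[[-0.05,-0.2,-0.3,0],[0,0,-0.5,0],[0,0,-0.5,0],[0,0,-0.5,0],[0,0,-0.3,0],[0,0,0,0],[0,0,0,0]]]';python3 -c "
from h import *
go(0.5312,-0.2865,0.108,138.6)"; python3 look.py 37 side wrist;python3 -c "
from h import *
im=cv2.imread('pics/side_37.png'); cv2.imwrite('pics/s37.png',crop(im,330,180,150,150,4))"
```

```text
time_s: 33.8
tcp_pos: [0.5316, -0.2875, 0.1713]
eef_rot: [151.5, 88.4, -69.7]
contact_force: [0.6, -0.1, 0.5]
gripper_width: 0.0399
t 33.8 tcp [ 0.5316 -0.2875  0.1713] jaw 138.77 xdir [ 0.0099 -0.0266 -0.9996] w 39.92 F [ 0.6023 -0.0941  0.4805] j6 -33.1 j [ -9.  16. -15.   2. -59. -33.]
units [-0.01  0.03 -1.58] turn units -0.03
```

```bash
python3 -c "
from h import *
t=vision.get_calibration('top')
print(unproj(t,(408.5,199),0),unproj(t,(418,187.7),.132))
"; python3 -m handwheel '[[[0,0,-0.4,0],[0,0,-0.4,0],[0,0,-0.4,0],[0,0,-0.3,0],[0,0,0,0]]]';python3 -c "
from h import *
go(0.5312,-0.2865,0.108,138.6)"
```

```text
[ 0.6253 -0.26   -0.    ] [ 0.6296 -0.2629  0.132 ]
time_s: 34.4
tcp_pos: [0.5355, -0.2885, 0.1157]
eef_rot: [166.6, 87.9, -54.6]
contact_force: [-0.9, -0.0, 0.1]
gripper_width: 0.0401
t 34.4 tcp [ 0.5355 -0.2885  0.1157] jaw 138.83 xdir [ 0.0209 -0.0294 -0.9993] w 40.08 F [-0.8616 -0.0151  0.077 ] j6 -33.4 j [ -9.  19. -19.   2. -51. -33.]
units [-0.11  0.05 -0.19] turn units -0.05
```

```bash
python3 -m handwheel '[[[-0.1,0.05,-0.18,0],[0,0,0,0],[0,0,0,0]]]';python3 -c "
from h import *
go(0.5312,-0.2865,0.108,138.6)"; python3 -m handwheel '[[[0,0,0,0],[0,0,0,0],[0,0,0,0],[0,0,0,0],[0,0,0,0]]]' 8 25; python3 look.py 38 side;python3 -c "
from h import *
st()
im=cv2.imread('pics/side_38.png'); cv2.imwrite('pics/s38.png',crop(im,330,180,150,150,4))"
```

```text
time_s: 34.7
tcp_pos: [0.5324, -0.2867, 0.11]
eef_rot: [168.9, 87.8, -52.3]
contact_force: [0.5, -0.0, -0.1]
gripper_width: 0.0399
t 34.7 tcp [ 0.5324 -0.2867  0.11  ] jaw 138.86 xdir [ 0.0235 -0.0304 -0.9993] w 39.88 F [ 0.4509 -0.0497 -0.067 ] j6 -33.6 j [ -9.  19. -20.   2. -50. -34.]
units [-0.03  0.   -0.05] turn units -0.05
time_s: 35.2
tcp_pos: [0.5326, -0.2865, 0.1114]
eef_rot: [170.3, 87.8, -50.8]
contact_force: [-0.9, 1.7, 1.4]
gripper_width: 0.017
t 35.25 tcp [ 0.5326 -0.2865  0.1114] jaw 138.86 xdir [ 0.0248 -0.0304 -0.9992] w 16.56 F [-0.7831  0.9741  1.1681] j6 -33.6 j [ -9.  18. -20.   2. -50. -34.]
```

```bash
python3 -m handwheel '[[[0,0,0.3,0],[0,0,0.4,0],[0,0,0.5,0],[0,0,0.6,0],[0,0,0.7,0],[0,0,0.7,0],[0,0,0.7,0],[0,0,0.6,0]]]';python3 -m handwheel '[[[0,0,0.2,0],[0,0,0,0]]]';python3 -c "
from h import *
go(0.49,0.07,0.30,167.2)"; python3 look.py 39 side
```

```text
time_s: 36.05
tcp_pos: [0.5301, -0.2867, 0.2999]
eef_rot: [165.2, 87.9, -55.9]
contact_force: [0.7, 0.1, -1.4]
gripper_width: 0.0166
time_s: 36.25
tcp_pos: [0.5314, -0.2875, 0.3135]
eef_rot: [171.8, 87.5, -49.4]
contact_force: [0.2, 0.7, -1.2]
gripper_width: 0.0169
t 36.25 tcp [ 0.5314 -0.2875  0.3135] jaw 138.86 xdir [ 0.0283 -0.0331 -0.9991] w 16.91 F [ 0.2169  0.6539 -1.151 ] j6 -32.7 j [ -9.  10.  -3.   2. -75. -33.]
units [-1.04  8.94 -0.34] turn units 5.67
```

```bash
python3 -m handwheel '[[[0,0.3,0,0],[-0.1,0.6,0,0.7],[-0.1,0.8,0,0.7],[-0.1,0.8,0,0.7],[-0.1,0.8,0,0.7],[-0.1,0.8,0,0.7],[-0.1,0.8,0,0.7],[-0.1,0.8,0,0.7]]]';python3 -m handwheel '[[[-0.1,0.8,0,0.7],[-0.1,0.8,0,0],[-0.1,0.8,0,0],[0,0.7,0,0],[0,0.4,0,0],[0,0,0,0],[0,0,0,0]]]';python3 -c "
from h import *
go(0.49,0.07,0.30,167.2)"; python3 look.py 40 wrist
```

```text
time_s: 37.1
tcp_pos: [0.4957, -0.051, 0.2993]
eef_rot: [148.7, 88.4, -47.4]
contact_force: [0.1, 0.8, -1.0]
gripper_width: 0.0167
time_s: 37.8
tcp_pos: [0.4753, 0.0992, 0.2899]
eef_rot: [118.6, 88.5, -73.4]
contact_force: [0.2, -0.0, -0.7]
gripper_width: 0.0167
t 37.8 tcp [0.4753 0.0992 0.2899] jaw 168.04 xdir [ 0.0072 -0.0243 -0.9997] w 16.69 F [ 0.2305 -0.0141 -0.7101] j6 -48.6 j [ 36.   0. -17.   1. -73. -49.]
units [ 0.37 -0.73  0.25] turn units -0.17
```

```bash
python3 - <<'E'
from wire import *
im2=cv2.imread('pics/wrist_40.png');cv2.imwrite('pics/w40.png',crop(im2,258,68,100,132,5)[:640])
E
python3 - <<'E'
from wire import *
c=vision.get_calibration('wrist'); im=cv2.imread('pics/wrist_40.png'); s,a=st()
ctr,yaw=fitbase(c,[(258+48/5,68+45/5),(258+438/5,68+45/5),(258+424/5,68+614/5),(258+60/5,68+612/5)])
o=crop(im,258,68,100,132,5); draw(o,c,ctr,yaw,-.040,.0455,np.array([258,68]),5); cv2.imwrite('pics/ov40.png',o)
# foot px
z=s['tcp_pos'][2]-.1014
print('foot corner',unproj(c,(316,228),z),'tcp',s['tcp_pos'])
d=np.array([np.cos(yaw),np.sin(yaw)]); print('target foot',ctr+d*(-.0375))
cv2.imwrite('pics/w40f.png',crop(im,285,215,60,80,7))
E
```

```text
t 37.85 tcp [0.4754 0.099  0.2899] jaw 168.0 xdir [ 0.0072 -0.0241 -0.9997] w 16.74 F [-0.4155 -0.1103 -0.9486] j6 -48.6 j [ 36.   0. -17.   1. -73. -49.]
ctr [0.4715 0.0196] yaw 77.5659808754213 -102.16928877499714 sizes [0.0881 0.1284 0.0891 0.1282]
foot corner [0.4734 0.0893 0.1885] tcp [0.4754 0.099  0.2899]
target foot [ 0.4634 -0.017 ]
```

```bash
python3 -m handwheel '[[[0,-0.3,0,-0.1],[0,-0.5,0,0],[-0.1,-0.6,0,0],[-0.1,-0.6,0,0],[-0.1,-0.5,0,0],[0,-0.3,0,0],[0,0,0,0],[0,0,0,0]]]';python3 -c "
from h import *
go(0.4638,-0.0156,0.185,167.5)"
```

```text
time_s: 38.65
tcp_pos: [0.4595, -0.0263, 0.2881]
eef_rot: [111.3, 88.5, -81.9]
contact_force: [0.5, 0.9, -0.5]
gripper_width: 0.0169
t 38.65 tcp [ 0.4595 -0.0263  0.2881] jaw 166.87 xdir [ 0.0037 -0.0262 -0.9997] w 16.89 F [ 0.5281  0.8875 -0.5451] j6 -36.3 j [ 23.  -3. -20.   2. -73. -36.]
units [ 0.11  0.27 -2.58] turn units 0.13
```

```bash
python3 -m handwheel '[[[0.1,0.27,-0.2,0.13],[0,0,-0.5,0],[0,0,-0.5,0],[0,0,-0.5,0],[0,0,-0.4,0],[0,0,-0.3,0],[0,0,0,0],[0,0,0,0]]]' 8 12;python3 look.py 41 wrist
python3 - <<'E'
from wire import *
go(0.4638,-0.0156,0.16,167.5)
im2=cv2.imread('pics/wrist_41.png');cv2.imwrite('pics/w41.png',crop(im2,258,165,110,120,5))
E
```

```text
time_s: 39.45
tcp_pos: [0.4642, -0.0103, 0.1859]
eef_rot: [110.2, 88.5, -82.1]
contact_force: [-0.4, -0.3, -1.1]
gripper_width: 0.0168
t 39.5 tcp [ 0.4642 -0.0103  0.1859] jaw 167.77 xdir [ 0.0036 -0.0254 -0.9997] w 16.73 F [ 0.0237 -0.5224  0.2644] j6 -37.5 j [ 24.   2. -29.   2. -59. -37.]
units [-0.01 -0.13 -0.65] turn units -0.05
```

Run:
```python
from wire import *
c=vision.get_calibration('wrist'); ctr=np.array([.4715,.0196]); yaw=np.radians(77.5)
print(toV(ctr,yaw,unproj(c,(258+287/5,165+307/5),.0845)), toV(ctr,yaw,unproj(c,(258+285/5,165+211/5),.058)), toV(ctr,yaw,unproj(c,(258+285/5,165+211/5),.066)))
print(toV(ctr,yaw,unproj(c,(258+50/5,165+96/5),.012)),toV(ctr,yaw,unproj(c,(258+525/5,165+98/5),.012)))
```

```text
[-42.0068   0.3409] [-51.8287  -0.1845] [-53.2602  -0.1392]
[-64.9624 -44.2457] [-65.0889  43.9751]
```

```bash
python3 -m handwheel '[[[-0.02,-0.1,-0.1,0],[0,0,-0.2,0],[0,0,-0.1,0],[0,0,0,0]]]'; python3 -m handwheel '[[[0,0,-0.05,0],[0,0,0,0]]]'; python3 -m handwheel '[[[0,0,-0.05,0],[0,0,0,0]]]';python3 -m handwheel '[[[0,0,-0.05,0],[0,0,0,0]]]';python3 look.py 42 wrist
python3 - <<'E'
from wire import *
go(0.4638,-0.0156,0.16,167.5)
im2=cv2.imread('pics/wrist_42.png');cv2.imwrite('pics/w42.png',crop(im2,258,165,110,120,5))
E
```

```text
time_s: 39.9
tcp_pos: [0.4644, -0.0139, 0.1702]
eef_rot: [117.7, 88.6, -74.5]
contact_force: [-0.2, -0.1, -0.8]
gripper_width: 0.0171
time_s: 40.1
tcp_pos: [0.4644, -0.0141, 0.1681]
eef_rot: [117.9, 88.6, -74.3]
contact_force: [0.2, 0.1, -1.4]
gripper_width: 0.017
time_s: 40.3
tcp_pos: [0.4646, -0.014, 0.1662]
eef_rot: [119.2, 88.6, -73.0]
contact_force: [-0.5, -0.1, -0.4]
gripper_width: 0.0168
time_s: 40.5
tcp_pos: [0.4647, -0.014, 0.1641]
eef_rot: [119.6, 88.6, -72.6]
contact_force: [-0.9, 0.1, -2.0]
gripper_width: 0.0168
t 40.55 tcp [ 0.4648 -0.014   0.1643] jaw 167.79 xdir [ 0.0078 -0.024  -0.9997] w 16.66 F [-0.2084  0.1325 -0.7421] j6 -37.1 j [ 24.   3. -31.   2. -56. -37.]
units [-0.03 -0.04 -0.11] turn units -0.06
```

```bash
python3 -m handwheel '[[[-0.03,0,-0.05,0],[0,0,0,0]]]'; python3 -m handwheel '[[[0,0,-0.05,0],[0,0,0,0]]]';python3 -m handwheel '[[[0,0,-0.05,0],[0,0,0,0]]]';python3 -m handwheel '[[[0,0,-0.05,0],[0,0,0,0]]]'
```

```text
time_s: 40.75
tcp_pos: [0.4636, -0.014, 0.1622]
eef_rot: [120.5, 88.6, -71.7]
contact_force: [-0.1, 0.0, 0.4]
gripper_width: 0.0168
time_s: 40.95
tcp_pos: [0.4641, -0.0139, 0.1607]
eef_rot: [123.2, 88.5, -69.0]
contact_force: [-0.9, 0.1, 1.9]
gripper_width: 0.0167
time_s: 41.15
tcp_pos: [0.4651, -0.014, 0.1604]
eef_rot: [127.0, 88.5, -65.1]
contact_force: [-2.9, -0.3, 2.3]
gripper_width: 0.0168
time_s: 41.35
tcp_pos: [0.466, -0.014, 0.1603]
eef_rot: [130.9, 88.4, -61.2]
contact_force: [-3.3, 1.1, 2.5]
gripper_width: 0.017
```

```bash
python3 -m handwheel '[[[-0.05,0,0.04,0],[0,0,0,0]]]';python3 look.py 43 wrist
python3 - <<'E'
from wire import *
s,a=st()
print(toV(np.array([.4715,.0196]),np.radians(77.5),s['tcp_pos']))
im2=cv2.imread('pics/wrist_43.png');cv2.imwrite('pics/w43.png',crop(im2,258,165,110,120,5))
E
```

```text
time_s: 41.55
tcp_pos: [0.4636, -0.014, 0.1618]
eef_rot: [130.5, 88.4, -61.6]
contact_force: [0.0, 0.0, -0.8]
gripper_width: 0.0167
t 41.6 tcp [ 0.4636 -0.014   0.1616] jaw 167.89 xdir [ 0.0132 -0.0245 -0.9996] w 17.33 F [ 0.2717 -0.0519 -1.4036] j6 -37.3 j [ 24.   3. -32.   2. -55. -37.]
[-34.5374   0.4082]
```

```bash
python3 -m handwheel '[[[0.04,0.16,-0.02,0],[0.04,0.16,-0.04,0],[0.03,0.16,-0.05,0],[0.03,0.16,-0.07,0],[0,0,0,0]]]' 8 8; python3 -c "
from wire import *
s,a=st(); print(toV(np.array([.4715,.0196]),np.radians(77.5),s['tcp_pos']))"; python3 -m handwheel '[[[0.04,0.16,-0.07,0],[0.04,0.16,-0.08,0],[0.03,0.16,-0.1,0],[0.03,0.16,-0.1,0],[0,0,0,0]]]'; python3 look.py 44 wrist side
python3 - <<'E'
from wire import *
s,a=st()
print(toV(np.array([.4715,.0196]),np.radians(77.5),s['tcp_pos']))
im=cv2.imread('pics/side_44.png');im2=cv2.imread('pics/wrist_44.png');cv2.imwrite('pics/w44.png',np.hstack([crop(im,215,130,90,130,4),crop(im2,255,90,105,130,4)]))
E
```

```text
time_s: 42.1
tcp_pos: [0.4715, 0.0146, 0.1558]
eef_rot: [135.9, 88.3, -56.2]
contact_force: [-2.5, 1.0, 1.0]
gripper_width: 0.017
t 42.1 tcp [0.4715 0.0146 0.1558] jaw 167.93 xdir [ 0.0163 -0.0244 -0.9996] w 17.04 F [-2.5176  1.0188  0.979 ] j6 -40.5 j [ 27.   4. -32.   2. -54. -41.]
[-4.9254 -1.0961]
time_s: 42.6
tcp_pos: [0.4792, 0.0446, 0.1424]
eef_rot: [142.9, 88.3, -49.1]
contact_force: [-1.3, 1.3, 2.2]
gripper_width: 0.0173
t 42.7 tcp [0.4791 0.044  0.1427] jaw 168.0 xdir [ 0.0196 -0.0227 -0.9996] w 17.6 F [-1.3379  1.4202  3.5007] j6 -43.5 j [ 30.   6. -32.   2. -52. -43.]
[25.4389 -2.1588]
```

```bash
python3 -m handwheel '[[[-0.04,-0.06,-0.08,0],[-0.03,-0.06,-0.08,0],[0,0,0,0]]]'; python3 -c "
from wire import *
s,a=st(); print(toV(np.array([.4715,.0196]),np.radians(77.5),s['tcp_pos']))"; python3 look.py 45 wrist
python3 - <<'E'
from wire import *
im2=cv2.imread('pics/wrist_45.png');cv2.imwrite('pics/w45.png',crop(im2,255,90,105,130,4))
E
```

```text
time_s: 43.0
tcp_pos: [0.4803, 0.0416, 0.1392]
eef_rot: [160.7, 88.1, -31.3]
contact_force: [-1.7, 1.1, 1.6]
gripper_width: 0.0178
t 43.0 tcp [0.4803 0.0416 0.1392] jaw 168.06 xdir [ 0.0288 -0.0175 -0.9994] w 17.77 F [-1.6692  1.0903  1.573 ] j6 -43.1 j [ 30.   6. -32.   2. -51. -43.]
[23.4217 -3.8413]
```

```bash
python3 -m handwheel '[[[0,0,0.2,0],[-0.03,0,0.25,0],[0,0,0,0],[0,0,0,0]]]' 8 15; python3 -c "
from wire import *
s,a=st(); print(toV(np.array([.4715,.0196]),np.radians(77.5),s['tcp_pos']))"; python3 look.py 46 wrist side
python3 - <<'E'
from wire import *
im=cv2.imread('pics/side_46.png');im2=cv2.imread('pics/wrist_46.png');cv2.imwrite('pics/w46.png',np.hstack([crop(im,215,130,90,130,4),crop(im2,255,100,105,130,4)]))
E
```

```text
time_s: 43.45
tcp_pos: [0.4783, 0.0402, 0.1584]
eef_rot: [157.4, 88.1, -34.6]
contact_force: [-0.4, 0.3, -0.8]
gripper_width: 0.0164
t 43.45 tcp [0.4783 0.0402 0.1584] jaw 168.01 xdir [ 0.0275 -0.019  -0.9994] w 16.42 F [-0.4226  0.3148 -0.8264] j6 -43.1 j [ 30.   4. -31.   2. -54. -43.]
[21.5501 -2.1793]
```

```bash
cat > cr.py <<'E'
from wire import *
import sys
# usage: cr.py s rc px py x0 z0 axis_above_tcp ctrx ctry yaw
def run(s,rc,px,py,x0,z0,ab,cx,cy,yaw):
    c=vision.get_calibration('wrist'); S,a=st(); ctr=np.array([cx,cy]); y=np.radians(yaw)
    t=S['tcp_pos'].copy(); t[2]+=ab-.0188
    x=R.from_euler('xyz',S['eef_rot'],degrees=True).as_matrix()[:,0]
    t[:2]-=x[:2]*ab
    th=theta(c,t,y,s,rc,(px,py))
    Xg=toV(ctr,y,t); Z=(t[2]+.0188)*1000
    f=np.array([Xg[0]-1000*s*np.cos(th),Z-1000*s*np.sin(th)]); 
    o=f-[x0*1000,z0*1000]; print('grip V',Xg,Z,'foot V',f,'foot cradle x,z',(o[0]+o[1])*.7071,(o[1]-o[0])*.7071)
    P=unproj(c,(px,py),f[1]/1000+rc*np.cos(th)); print('apex lateral y',toV(ctr,y,P))
run(*map(float,sys.argv[1:]))
E
python3 cr.py .120 .0098 315 159.5 -.0391 .046 .0188 .4715 .0196 77.5
```

```text
t 43.55 tcp [0.4783 0.0402 0.1583] jaw 168.02 xdir [ 0.0274 -0.0191 -0.9994] w 16.85 F [ 0.8036 -0.4562 -0.8949] j6 -43.1 j [ 30.   5. -31.   2. -54. -43.]
theta 64.57626940585021 res 9.865567132388102e-10 proj [[320.1731 159.5   ]]
grip V [21.8479 -1.641 ] 177.0573774601121 foot V [-29.6692  68.6785] foot cradle x,z 22.70446917432926 9.367423413078608
apex lateral y [-38.4832  -5.0965]
```

```bash
for s in .114 .108; do python3 cr.py $s .0098 315 159.5 -.0391 .046 .0188 .4715 .0196 77.5 | tail -3; done; python3 -c "
from wire import *
im2=cv2.imread('pics/wrist_46.png');cv2.imwrite('pics/w46b.png',crop(im2,250,150,130,240,3)[:600])
im2=cv2.imread('pics/side_46.png');cv2.imwrite('pics/s46b.png',crop(im2,235,150,60,110,6)[:600])
S=vision.get_calibration('side'); s,a=st(); print(proj(S,[s['tcp_pos'],s['tcp_pos']+[0,0,.0188]]))
"
```

```text
theta 62.82276982252199 res 1.3867919617163187e-09 proj [[320.0199 159.5   ]]
grip V [21.8479 -1.641 ] 177.0573774601121 foot V [-30.221   75.6432] foot cradle x,z 27.239089871453068 14.68233812659561
apex lateral y [-38.9043  -4.8948]
theta 60.816986599393566 res 1.7638614038755864e-09 proj [[319.8526 159.5   ]]
grip V [21.8479 -1.641 ] 177.0573774601121 foot V [-30.813   82.7662] foot cradle x,z 31.857117799055427 20.13760898893008
apex lateral y [-39.3365  -4.6878]
t 43.55 tcp [0.4783 0.0402 0.1583] jaw 168.02 xdir [ 0.0274 -0.0191 -0.9994] w 16.85 F [ 0.8036 -0.4562 -0.8949] j6 -43.1 j [ 30.   5. -31.   2. -54. -43.]
[[260.4404 200.4461]
 [259.7146 192.2846]]
```

```bash
python3 -c "
from wire import *
from scipy.optimize import least_squares
S=vision.get_calibration('side'); c=vision.get_calibration('wrist'); s,a=st(); y=np.radians(77.5); d=np.array([np.cos(y),np.sin(y),0]); n=np.array([-np.sin(y),np.cos(y),0])
g=s['tcp_pos']+np.array([-.0274,.0191,1])*.0188
def f(p,full=False):
    s_,th=p
    ax=np.array([0,0,1])*np.sin(th)+d*np.cos(th)
    F=g-ax*s_-n*.003
    up=np.array([0,0,1])*np.cos(th)-d*np.sin(th)
    if full: return F
    return np.r_[(proj(S,F)[0]-[273,242.5]),(proj(c,F+up*.0098)[0,1]-159.5)]
r_=least_squares(f,[.12,1.1]); print(r_.x[0],np.degrees(r_.x[1]),r_.fun,f(r_.x,True))
F=f(r_.x,True); X=toV(np.array([.4715,.0196]),y,F)[0]; o=[X+39.1,F[2]*1000-46]; print((o[0]+o[1])*.707,(o[1]-o[0])*.707)
"
```

```text
t 43.55 tcp [0.4783 0.0402 0.1583] jaw 168.02 xdir [ 0.0274 -0.0191 -0.9994] w 16.85 F [ 0.8036 -0.4562 -0.8949] j6 -43.1 j [ 30.   5. -31.   2. -54. -43.]
0.10891658432398806 61.189309154010104 [ 0.5656 -0.0223  0.0645] [ 0.4694 -0.0113  0.0816]
31.165986779302912 19.20470798020169
```

```bash
python3 -m handwheel '[[[-0.1,0.02,0,0],[-0.04,-0.14,-0.15,0],[-0.04,-0.14,-0.15,0],[-0.03,-0.14,-0.15,0],[0,0,0,0],[0,0,0,0]]]' 8 15; python3 look.py 47 wrist side
python3 - <<'E'
from wire import *
s,a=st(); print(toV(np.array([.4715,.0196]),np.radians(77.5),s['tcp_pos']))
im=cv2.imread('pics/side_47.png');im2=cv2.imread('pics/wrist_47.png');cv2.imwrite('pics/w47.png',np.hstack([crop(im,215,130,90,130,4),crop(im2,255,120,105,130,4)]))
E
```

```text
time_s: 44.15
tcp_pos: [0.4697, 0.0232, 0.1384]
eef_rot: [160.2, 88.1, -31.7]
contact_force: [-2.5, 3.5, 6.4]
gripper_width: 0.0169
t 44.25 tcp [0.4696 0.0233 0.1384] jaw 168.03 xdir [ 0.0285 -0.0178 -0.9994] w 16.96 F [-1.3018  3.6241  4.9871] j6 -41.7 j [ 28.   5. -34.   2. -51. -42.]
[3.1673 2.6886]
```

```bash
python3 cr.py .109 .0098 315.5 160 -.0391 .046 .0188 .4715 .0196 77.5; python3 -c "
from h import *
im2=cv2.imread('pics/side_47.png');cv2.imwrite('pics/s47b.png',crop(im2,240,200,60,90,7)[:630])"
```

```text
t 44.25 tcp [0.4696 0.0233 0.1384] jaw 168.03 xdir [ 0.0285 -0.0178 -0.9994] w 16.96 F [-1.3018  3.6241  4.9871] j6 -41.7 j [ 28.   5. -34.   2. -51. -42.]
theta 61.46891458681176 res 1.3269519654930598e-09 proj [[320.0324 160.    ]]
grip V [3.3778 3.284 ] 157.2426708101956 foot V [-48.6844  61.4798] foot cradle x,z 4.168632264950506 17.7229538480164
apex lateral y [-57.2629   0.4188]
```

```bash
python3 -m handwheel '[[[0.01,0.04,0.02,0],[0.02,0.08,-0.08,0],[0.02,0.08,-0.08,0],[0.02,0.08,-0.08,0],[0,0,0,0],[0,0,0,0]]]' 8 10; python3 look.py 48 wrist side
python3 - <<'E'
from wire import *
s,a=st(); print(toV(np.array([.4715,.0196]),np.radians(77.5),s['tcp_pos']))
im=cv2.imread('pics/side_48.png');im2=cv2.imread('pics/wrist_48.png');cv2.imwrite('pics/w48.png',np.hstack([crop(im,215,150,90,130,4),crop(im2,255,90,105,130,4)]))
E
```

```text
time_s: 44.85
tcp_pos: [0.4737, 0.0357, 0.1289]
eef_rot: [163.8, 88.0, -28.2]
contact_force: [-1.2, 2.1, 3.9]
gripper_width: 0.0169
t 44.95 tcp [0.4738 0.0356 0.129 ] jaw 167.99 xdir [ 0.0308 -0.0163 -0.9994] w 17.09 F [-1.3098  3.3889  3.8611] j6 -43.0 j [ 30.   6. -34.   2. -49. -43.]
[16.1293  1.2623]
```

```bash
python3 -m handwheel '[[[0.02,0.09,-0.09,0],[0.02,0.09,-0.1,0],[0.02,0.09,-0.1,0],[0,0,0,0],[0,0,0,0]]]' 8 10; python3 look.py 49 wrist side
python3 - <<'E'
from wire import *
s,a=st(); print(toV(np.array([.4715,.0196]),np.radians(77.5),s['tcp_pos']))
im=cv2.imread('pics/side_49.png');im2=cv2.imread('pics/wrist_49.png');cv2.imwrite('pics/w49.png',np.hstack([crop(im,215,150,90,130,4),crop(im2,255,70,105,130,4)]))
E
```

```text
time_s: 45.45
tcp_pos: [0.477, 0.0479, 0.1166]
eef_rot: [166.4, 88.0, -25.7]
contact_force: [-1.1, 3.2, 3.5]
gripper_width: 0.017
t 45.55 tcp [0.477  0.0478 0.1167] jaw 167.98 xdir [ 0.0323 -0.0154 -0.9994] w 16.86 F [-0.56    2.4573  2.9436] j6 -44.3 j [ 31.   7. -34.   2. -47. -44.]
[28.6802  0.7425]
```

```bash
python3 -m handwheel '[[[0.01,0.04,-0.06,0],[0,0,0,0]]]' 8 8; python3 -m handwheel '[[[0,0,0,0],[0,0,0,0],[0,0,0,0],[0,0,0,0],[0,0,0,0]]]' 24 8; python3 look.py 50 wrist side
python3 - <<'E'
from wire import *
s,a=st(); print(toV(np.array([.4715,.0196]),np.radians(77.5),s['tcp_pos']))
im=cv2.imread('pics/side_50.png');im2=cv2.imread('pics/wrist_50.png');cv2.imwrite('pics/w50.png',np.hstack([crop(im,215,150,90,130,4),crop(im2,255,70,105,130,4)]))
E
```

```text
time_s: 45.75
tcp_pos: [0.4778, 0.0495, 0.1144]
eef_rot: [167.7, 87.9, -24.3]
contact_force: [-0.8, 2.4, 2.4]
gripper_width: 0.017
time_s: 46.25
tcp_pos: [0.4757, 0.0475, 0.1128]
eef_rot: [160.5, 88.1, -31.6]
contact_force: [0.1, 1.0, -0.2]
gripper_width: 0.0238
t 46.35 tcp [0.4758 0.0476 0.1129] jaw 167.94 xdir [ 0.0292 -0.0177 -0.9994] w 23.68 F [0.2152 0.6502 0.3567] j6 -44.5 j [ 31.   7. -35.   2. -47. -45.]
[28.2911  1.8413]
```

```bash
python3 -m handwheel '[[[0.03,-0.04,0.05,0],[0,0,0,0],[0,0,0,0]]]' 24 25; python3 look.py 51 wrist
python3 - <<'E'
from wire import *
s,a=st(); print(toV(np.array([.4715,.0196]),np.radians(77.5),s['tcp_pos']))
im2=cv2.imread('pics/wrist_51.png');cv2.imwrite('pics/w51.png',crop(im2,250,60,130,240,3)[:600])
E
```

```text
time_s: 46.65
tcp_pos: [0.4772, 0.0459, 0.1151]
eef_rot: [160.8, 88.0, -31.2]
contact_force: [0.4, -0.2, 0.3]
gripper_width: 0.0239
t 46.7 tcp [0.4772 0.0459 0.1151] jaw 167.95 xdir [ 0.0293 -0.0177 -0.9994] w 23.74 F [0.2686 0.0938 0.5361] j6 -44.2 j [ 31.   7. -34.   2. -47. -44.]
[26.9348  0.1128]
```

```bash
python3 -m handwheel '[[[0,0,0,0],[0,0,0,0],[0,0,0,0],[0,0,0,0]]]' 8 25; python3 look.py 52 wrist side
python3 - <<'E'
from wire import *
s,a=st(); print(toV(np.array([.4715,.0196]),np.radians(77.5),s['tcp_pos']))
im=cv2.imread('pics/side_52.png');im2=cv2.imread('pics/wrist_52.png');cv2.imwrite('pics/w52.png',np.hstack([crop(im,215,150,90,130,4),crop(im2,255,70,105,130,4)]))
E
```

```text
time_s: 47.1
tcp_pos: [0.4775, 0.046, 0.1154]
eef_rot: [161.4, 88.0, -30.6]
contact_force: [-0.0, -0.3, 0.2]
gripper_width: 0.0168
t 47.2 tcp [0.4774 0.046  0.1153] jaw 167.95 xdir [ 0.0297 -0.0177 -0.9994] w 16.53 F [0.1894 0.9529 0.6954] j6 -44.2 j [ 31.   7. -34.   2. -47. -44.]
[27.0268 -0.0794]
```

```bash
python3 -m handwheel '[[[0,0,0.2,0],[0,0,0.4,0],[0,0,0.5,0],[0,0,0.6,0],[0,0,0.5,0],[0,0,0.3,0],[0,0,0,0],[0,0,0,0]]]'; python3 -m handwheel '[[[0.1,0.2,0,-1],[0.12,0.45,0,-1],[0.13,0.45,0,-1],[0.13,0.45,0,-1],[0.13,0.45,0,-1],[0.13,0.45,0,-1],[0.13,0.45,0,-1],[0.13,0.45,0.05,-1]]]'; python3 -m handwheel '[[[0.13,0.45,0.05,-1],[0.13,0.45,0.05,-1],[0.13,0.45,0.05,-1],[0.13,0.45,0.05,-1],[0.13,0.45,0.05,-1],[0.1,0.4,0,-1],[0.05,0.2,0,-1],[0,0,0,0]]]';python3 -m handwheel '[[[0,0,0,0],[0,0,0,0]]]'; python3 look.py 53 wrist side; python3 -c "
from h import *
go(0.554,0.2945,0.2,89.5)"
```

```text
time_s: 48.0
tcp_pos: [0.4753, 0.0453, 0.2209]
eef_rot: [159.2, 88.1, -32.9]
contact_force: [-0.6, 0.5, -1.2]
gripper_width: 0.0166
time_s: 48.8
tcp_pos: [0.5114, 0.1803, 0.2151]
eef_rot: [138.6, 88.0, -95.2]
contact_force: [-0.1, -0.2, 0.2]
gripper_width: 0.0168
time_s: 49.6
tcp_pos: [0.5411, 0.2989, 0.2139]
eef_rot: [130.9, 87.1, -139.5]
contact_force: [-0.3, -1.2, -0.9]
gripper_width: 0.0171
time_s: 49.8
tcp_pos: [0.5404, 0.298, 0.212]
eef_rot: [130.8, 86.9, -139.2]
contact_force: [-0.7, -0.1, -0.9]
gripper_width: 0.017
t 49.9 tcp [0.5404 0.2979 0.2124] jaw 89.91 xdir [-0.0402 -0.0346 -0.9986] w 16.96 F [ 0.4842  0.2626 -0.1783] j6 -136.8 j [  47.   18.   -6.   -0.  -70. -137.]
units [ 0.34 -0.09 -0.31] turn units -0.08
```

```bash
cat > nf.py <<'E'
from wire import *
import sys
s,rc,px,py,ab=map(float,sys.argv[1:6])
c=vision.get_calibration('wrist'); S,a=st()
x=R.from_euler('xyz',S['eef_rot'],degrees=True).as_matrix()[:,0]
t=S['tcp_pos']-x*ab; t2=t.copy(); t2[2]-=.0188
y=np.radians(a-90)
th=theta(c,t2,y,s,rc,(px,py)); d=np.array([np.cos(y),np.sin(y)])
f=np.r_[t[:2]-d*s*np.cos(th),t[2]-s*np.sin(th)]; print('foot ctr',f)
print('apex by pixel',unproj(c,(px,py),f[2]+rc*np.cos(th)))
E
python3 nf.py .103 .0098 315 126 .0105
```

```text
t 49.9 tcp [0.5404 0.2979 0.2124] jaw 89.91 xdir [-0.0402 -0.0346 -0.9986] w 16.96 F [ 0.4842  0.2626 -0.1783] j6 -136.8 j [  47.   18.   -6.   -0.  -70. -137.]
theta 42.28576169209811 res 1.0599711685843675e-08 proj [[316.7043 125.9999]]
foot ctr [0.4646 0.2984 0.1536]
apex by pixel [0.458  0.2975 0.1608]
```

```bash
python3 -m handwheel '[[[0.1,-0.05,0,-0.05],[0.12,0,-0.4,0],[0.1,0,-0.5,0],[0,0,-0.5,0],[0,0,-0.4,0],[0,0,-0.2,0],[0,0,0,0],[0,0,0,0]]]';python3 look.py 54 wrist
python3 - <<'E'
from wire import *
st()
im2=cv2.imread('pics/wrist_54.png');cv2.imwrite('pics/w54.png',crop(im2,250,90,130,100,6))
E
```

```text
time_s: 50.7
tcp_pos: [0.5563, 0.2936, 0.1336]
eef_rot: [131.5, 87.3, -138.8]
contact_force: [-0.5, -0.3, -0.6]
gripper_width: 0.0168
t 50.75 tcp [0.5563 0.2936 0.1337] jaw 89.71 xdir [-0.0348 -0.0304 -0.9989] w 16.77 F [-0.7423  0.2979 -1.2017] j6 -135.7 j [  45.   22.  -10.   -0.  -61. -136.]
```

```bash
python3 nf.py .103 .0098 315.2 125.5 .0105; python3 -c "
from h import *
c=vision.get_calibration('wrist')
print(unproj(c,(250+326/6,90+211/6),.036),unproj(c,(250+515/6,90+211/6),.036))
print('block',unproj(c,(250+183/6,90+90/6),.036),unproj(c,(250+655/6,90+90/6),.036))"
```

```text
t 50.75 tcp [0.5563 0.2936 0.1337] jaw 89.71 xdir [-0.0348 -0.0304 -0.9989] w 16.77 F [-0.7423  0.2979 -1.2017] j6 -135.7 j [  45.   22.  -10.   -0.  -61. -136.]
theta 42.355684197501354 res 1.3408505585763736e-08 proj [[316.246  125.4999]]
foot ctr [0.4805 0.2943 0.0748]
apex by pixel [0.4739 0.2938 0.082 ]
[0.4712 0.285  0.036 ] [0.4714 0.3067 0.036 ]
block [0.458  0.2689 0.036 ] [0.4584 0.3223 0.036 ]
```

```bash
python3 -m handwheel '[[[-0.02,0.05,-0.2,0],[0,0,-0.25,0],[0,0,-0.25,0],[0,0,-0.1,0],[0,0,0,0],[0,0,0,0]]]' 8 14;python3 look.py 55 wrist; python3 nf.py .103 .0098 315.2 125.5 .0105 | head -1
python3 - <<'E'
from wire import *
im2=cv2.imread('pics/wrist_55.png');cv2.imwrite('pics/w55.png',crop(im2,250,80,130,100,6))
E
```

```text
time_s: 51.35
tcp_pos: [0.5559, 0.2964, 0.1005]
eef_rot: [131.4, 87.5, -138.9]
contact_force: [-0.4, 0.3, -1.1]
gripper_width: 0.0166
t 51.4 tcp [0.5559 0.2965 0.1006] jaw 89.74 xdir [-0.0329 -0.0287 -0.999 ] w 16.92 F [-0.2251  0.4453 -0.9659] j6 -135.8 j [  46.   24.  -12.   -0.  -57. -136.]
```

```bash
python3 -m handwheel '[[[0,0,-0.05,0],[0,0,0,0],[0,0,-0.05,0],[0,0,0,0],[0,0,-0.05,0],[0,0,0,0]]]' 8 12; python3 -c "
from h import *
st()"
```

```text
time_s: 52.0
tcp_pos: [0.5564, 0.2968, 0.0951]
eef_rot: [131.4, 87.6, -138.9]
contact_force: [0.3, 0.6, -1.3]
gripper_width: 0.0168
t 52.0 tcp [0.5564 0.2968 0.0951] jaw 89.74 xdir [-0.0315 -0.0274 -0.9991] w 16.85 F [ 0.2518  0.5757 -1.2777] j6 -135.8 j [  46.   24.  -12.   -0.  -56. -136.]
```

```bash
python3 -m handwheel '[[[0,-0.01,-0.05,0],[0,0,0,0],[0,0,-0.05,0],[0,0,0,0],[0,0,-0.03,0],[0,0,0,0]]]' 8 10; python3 look.py 56 wrist; python3 -c "
import cv2
from h import *
i=cv2.imread('pics/wrist_56.png');cv2.imwrite('pics/w56.png',crop(i,250,80,110,90,6))"
```

```text
time_s: 52.6
tcp_pos: [0.5575, 0.2969, 0.0906]
eef_rot: [132.5, 87.7, -137.8]
contact_force: [-0.3, -1.0, 0.4]
gripper_width: 0.0167
```

View pics/w56.png

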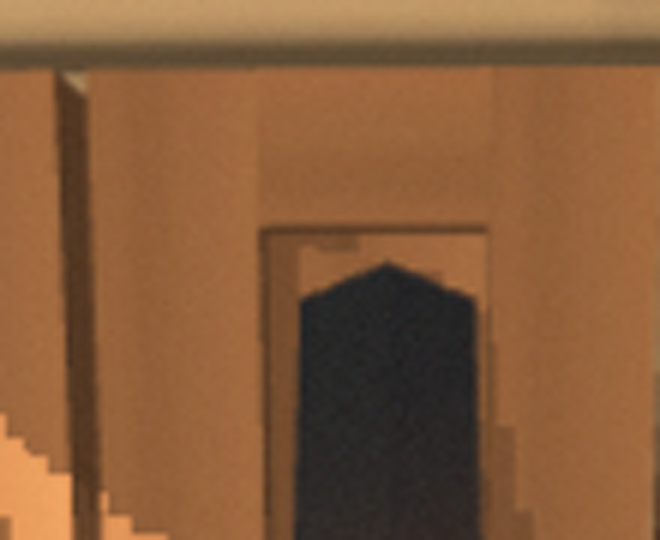

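```bash
python3 -m handwheel '[[[0.03,-0.01,-0.08,0],[0,0,0,0],[0.04,0,-0.09,0],[0,0,0,0],[0.04,0,-0.09,0],[0,0,0,0],[0.04,0,-0.09,0],[0,0,0,0]]]' 8 9; python3 look.py 57 wrist; python3 -c "
import cv2
from h import *
i=cv2.imread('pics/wrist_57.png');cv2.imwrite('pics/w57.png',crop(i,230,40,140,110,5))"
```

```text
time_s: 53.45
tcp_pos: [0.5644, 0.2967, 0.0755]
eef_rot: [132.4, 87.8, -137.8]
contact_force: [0.3, 0.4, 0.6]
gripper_width: 0.017
```

View pics/w57.png

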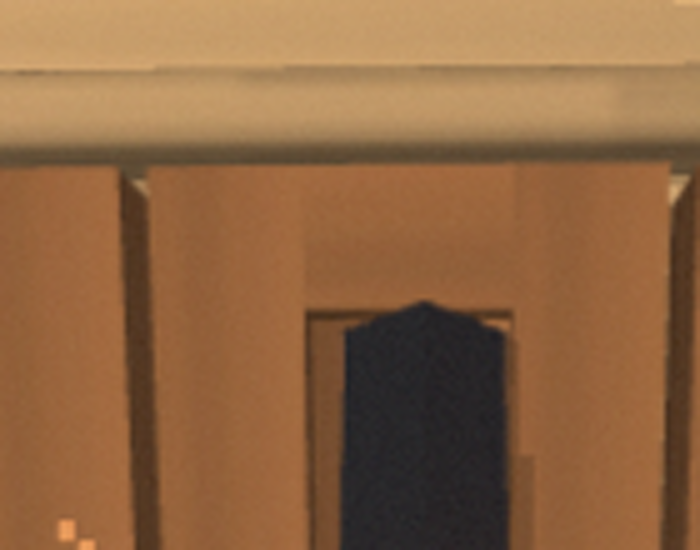

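```bash
python3 nf.py .103 .0098 315 100 .0105; cat nf.py; python3 -c "
from plant import vision
from h import *
c=vision.get_calibration('wrist');print(unproj(c,(312,102.4),.036), unproj(c,(291.4,102.6),.036),unproj(c,(332.6,102.6),.036)); print(c['pose'][:3,3])"
```

```text
t 53.5 tcp [0.5643 0.2967 0.0756] jaw 89.77 xdir [-0.0287 -0.0259 -0.9993] w 17.2 F [0.179  0.2487 0.0842] j6 -135.3 j [  45.   26.  -13.   -0.  -54. -135.]
theta 30.41206897619396 res 4.555291036141686e-10 proj [[314.9923 100.    ]]
foot ctr [0.4757 0.2974 0.034 ]
apex by pixel [0.4708 0.2974 0.0424]
from wire import *
import sys
s,rc,px,py,ab=map(float,sys.argv[1:6])
c=vision.get_calibration('wrist'); S,a=st()
x=R.from_euler('xyz',S['eef_rot'],degrees=True).as_matrix()[:,0]
t=S['tcp_pos']-x*ab; t2=t.copy(); t2[2]-=.0188
y=np.radians(a-90)
th=theta(c,t2,y,s,rc,(px,py)); d=np.array([np.cos(y),np.sin(y)])
f=np.r_[t[:2]-d*s*np.cos(th),t[2]-s*np.sin(th)]; print('foot ctr',f)
print('apex by pixel',unproj(c,(px,py),f[2]+rc*np.cos(th)))
[0.4712 0.2957 0.036 ] [0.4713 0.2848 0.036 ] [0.4714 0.3065 0.036 ]
[0.4921 0.3021 0.2355]
```

```bash
python3 -m handwheel '[[[0.04,-0.02,-0.1,0],[0,0,0,0],[0.04,0,-0.1,0],[0,0,0,0],[0.04,0,-0.1,0],[0,0,0,0],[0.03,0,-0.08,0],[0,0,0,0]]]' 8 9; python3 look.py 58 wrist; python3 -c "
import cv2
from h import *
i=cv2.imread('pics/wrist_58.png');cv2.imwrite('pics/w58.png',crop(i,230,20,140,110,5))"
```

```text
time_s: 54.3
tcp_pos: [0.5704, 0.2956, 0.0587]
eef_rot: [132.2, 87.7, -138.1]
contact_force: [0.3, -0.3, -0.2]
gripper_width: 0.0169
```

View pics/w58.png

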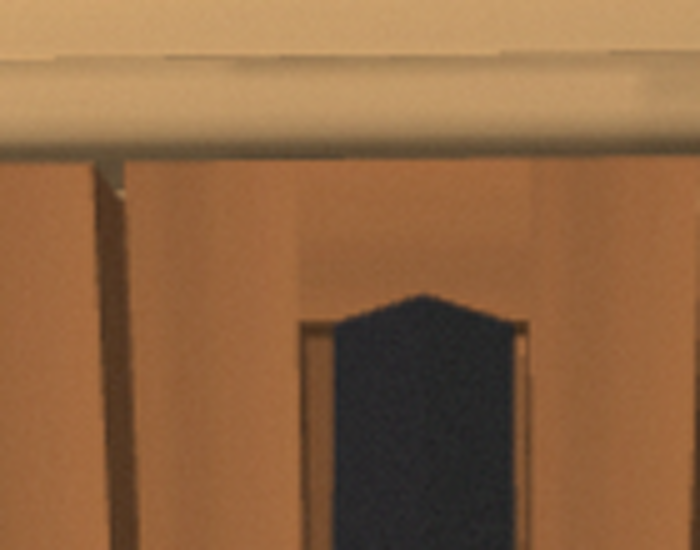

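```bash
python3 nf.py .103 .0098 315 79 .0105; python3 -c "
from plant import vision
from h import *
c=vision.get_calibration('wrist');print(unproj(c,(312,84.6),.036), unproj(c,(290.4,84.6),.036),unproj(c,(335.6,84.6),.036)); print(c['pose'][:3,3])"
```

```text
t 54.35 tcp [0.5704 0.2957 0.059 ] jaw 89.76 xdir [-0.0293 -0.0263 -0.9992] w 16.66 F [-0.0377 -0.086  -0.0133] j6 -134.9 j [  45.   27.  -13.   -0.  -52. -135.]
theta 19.092377527620044 res 2.9415715672240806e-11 proj [[313.9451  79.    ]]
foot ctr [0.4734 0.2964 0.0358]
apex by pixel [0.4702 0.2968 0.045 ]
[0.4712 0.2952 0.036 ] [0.4711 0.2849 0.036 ] [0.4713 0.3064 0.036 ]
[0.4983 0.3011 0.2188]
```

```bash
python3 -m handwheel '[[[0.05,0,-0.1,0],[0,0,0,0],[0.04,0,-0.1,0],[0,0,0,0],[0.04,0,-0.1,0],[0,0,0,0],[0.03,0,-0.1,0],[0,0,0,0]]]' 8 9; python3 look.py 59 wrist; python3 -c "
import cv2
from h import *
i=cv2.imread('pics/wrist_59.png');cv2.imwrite('pics/w59.png',crop(i,230,10,140,110,5))"
```

```text
time_s: 55.15
tcp_pos: [0.5771, 0.2956, 0.0414]
eef_rot: [132.0, 87.7, -138.3]
contact_force: [-0.6, 0.1, 0.2]
gripper_width: 0.0169
```

View pics/w59.png

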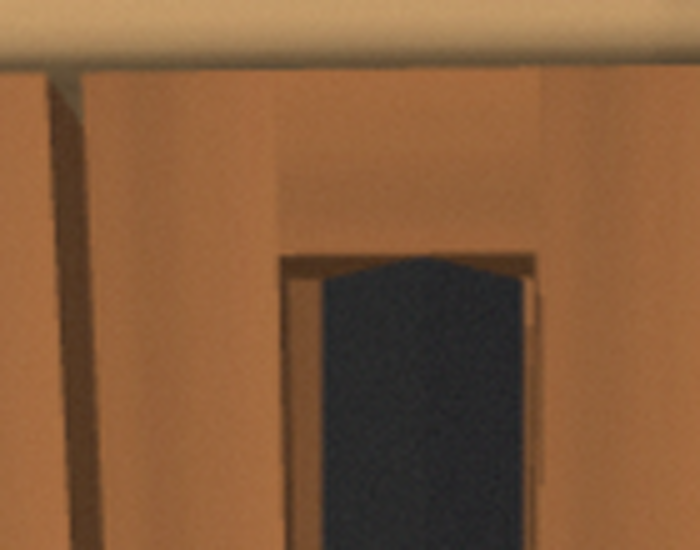

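```bash
python3 -m handwheel '[[[0,0,-0.05,0],[0,0,0,0]]]' 8 9; python3 -m handwheel '[[[0,0,0,0],[0,0,0,0],[0,0,0,0],[0,0,0,0]]]' 23 6;  python3 look.py 60 wrist; python3 -c "
import cv2
from h import *
st()
i=cv2.imread('pics/wrist_60.png');cv2.imwrite('pics/w60.png',crop(i,200,0,240,200,3))"
```

```text
time_s: 55.4
tcp_pos: [0.5772, 0.2956, 0.0396]
eef_rot: [132.1, 87.7, -138.1]
contact_force: [0.8, -0.1, 0.6]
gripper_width: 0.017
time_s: 55.8
tcp_pos: [0.5772, 0.2958, 0.0399]
eef_rot: [132.1, 87.8, -138.2]
contact_force: [0.0, -0.2, 0.3]
gripper_width: 0.0227
t 55.85 tcp [0.5772 0.2957 0.0399] jaw 89.77 xdir [-0.0293 -0.0261 -0.9992] w 23.08 F [0.1209 0.6214 0.1487] j6 -134.4 j [  44.   29.  -13.   -0.  -51. -134.]
```

View pics/w60.png

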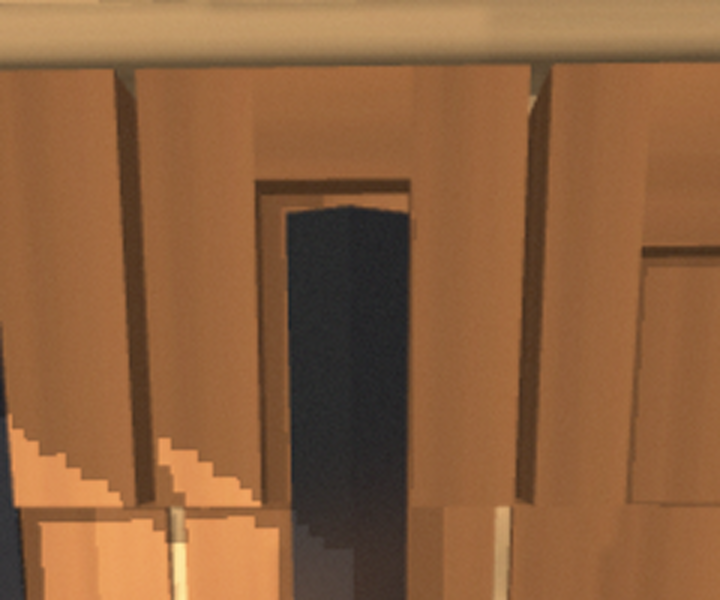

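```bash
python3 -m handwheel '[[[0,0,0.05,0],[0,0,0.2,0],[0,0,0.4,0],[-0.3,0,0.7,0],[-0.5,0,0.9,0],[-0.5,0,0.9,0],[-0.5,0,0.9,0],[0,0,0,0]]]' 40 8;  python3 look.py 61 wrist top side; python3 -c "
from h import *
st()"
```

```text
time_s: 56.65
tcp_pos: [0.5025, 0.2942, 0.2101]
eef_rot: [132.7, 87.7, -137.6]
contact_force: [0.1, 0.2, -0.9]
gripper_width: 0.0398
t 56.8 tcp [0.5018 0.2928 0.204 ] jaw 89.64 xdir [-0.0361 -0.0322 -0.9988] w 40.17 F [-0.3915  0.673  -0.5071] j6 -139.5 j [  49.   14.  -11.   -0.  -67. -140.]
```

View pics/wrist_61.png

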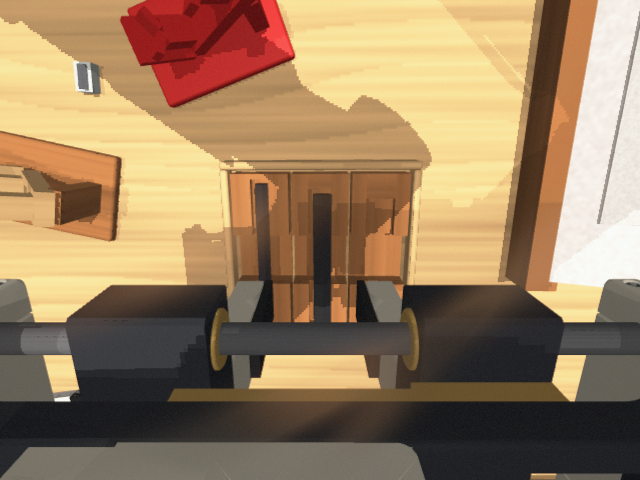

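View pics/top_61.png

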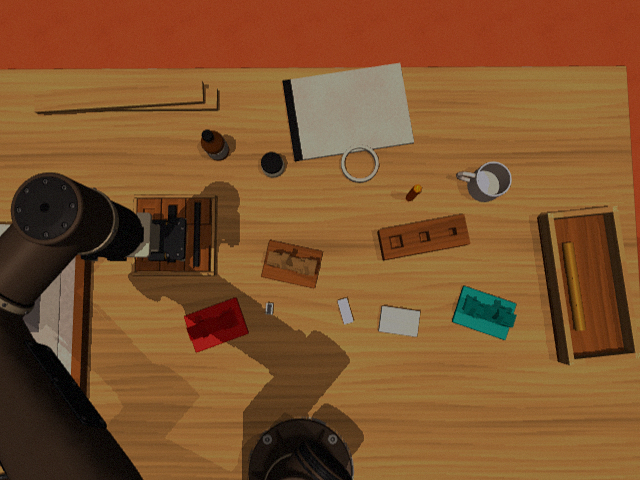

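View pics/side_61.png

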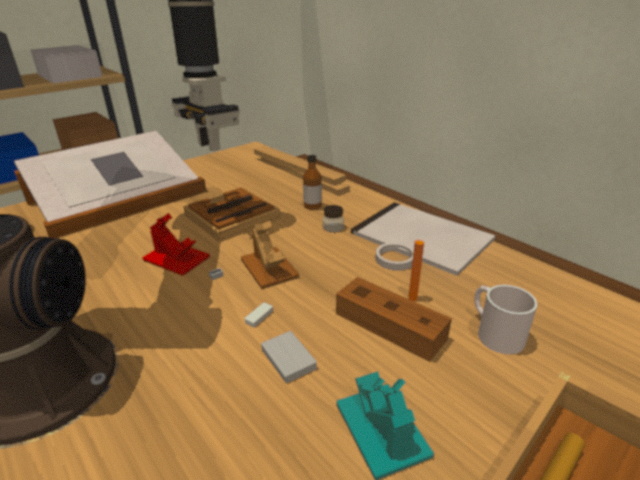

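```bash
python3 -m handwheel '[[[0.7,0,0.6,0],[0.8,0,0.4,0],[0.9,0,0.3,0],[0.9,0,0.2,0],[0.7,0,0,0],[0,0,0,0],[0,0,0,0]]]' 40 8;  python3 look.py 62 wrist top; python3 -c "
import cv2
from h import *
st()
i=cv2.imread('pics/wrist_62.png');cv2.imwrite('pics/w62.png',crop(i,180,60,260,200,3))
i=cv2.imread('pics/top_62.png');cv2.imwrite('pics/t62.png',crop(i,110,180,130,110,5))"
```

```text
time_s: 57.5
tcp_pos: [0.6662, 0.2882, 0.2535]
eef_rot: [130.6, 86.1, -139.9]
contact_force: [-0.0, -0.1, -1.3]
gripper_width: 0.0397
t 57.6 tcp [0.6652 0.2884 0.2538] jaw 89.61 xdir [-0.0523 -0.0439 -0.9977] w 39.58 F [-1.0945 -0.7512 -0.649 ] j6 -129.3 j [  39.   27.   14.    0.  -81. -129.]
```

View pics/w62.png

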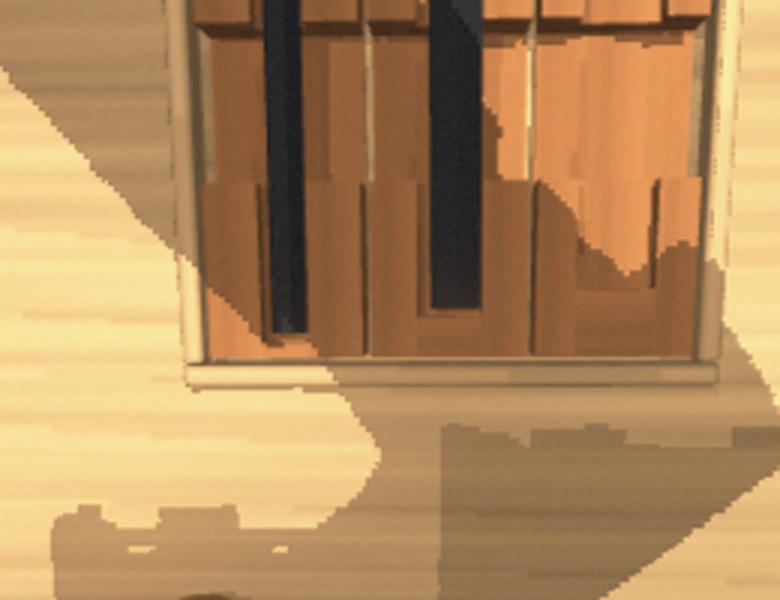

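View pics/t62.png

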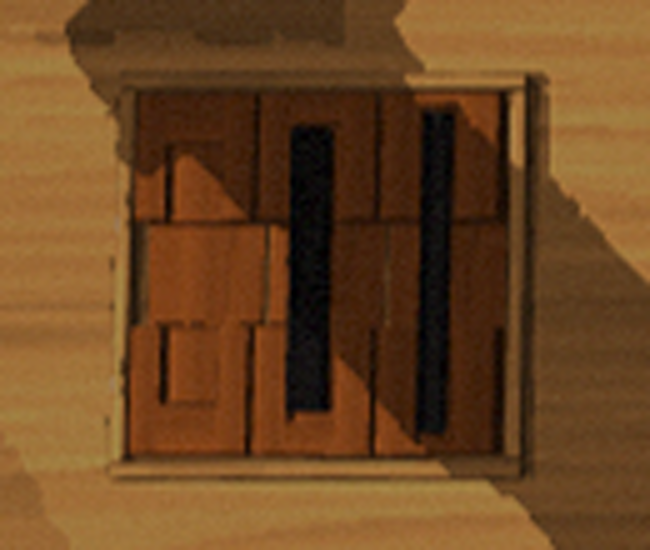

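```bash
python3 -c "
import cv2
from h import *
i=cv2.imread('pics/wrist_62.png');cv2.imwrite('pics/w62b.png',crop(i,290,90,75,95,8)[:760,:])
i=cv2.imread('pics/wrist_62.png');cv2.imwrite('pics/w62c.png',crop(i,255,30,100,65,8))
"; cat > /dev/null
python3 - <<'E'
import sys;sys.path.insert(0,'.')
from h import *
from plant import vision
import numpy as np
c=vision.get_calibration('wrist')
for n,p in dict(pocket_far_top=(.6113,.2958,.036),pocket_far_bot=(.6113,.2958,.026),near_top=(.4713,.2958,.036),L=(.6113,.2848,.036),R=(.6113,.3068,.036)).items():
    print(n,proj(c,np.array([p])).round(1))
print(c['pose'][:3,3])
E
```

```text
pocket_far_top [[329.7 166.6]]
pocket_far_bot [[329.7 166.3]]
near_top [[330.2  16.1]]
L [[319.1 166.7]]
R [[340.3 166.6]]
[0.5969 0.2969 0.4151]
```

View pics/w62b.png

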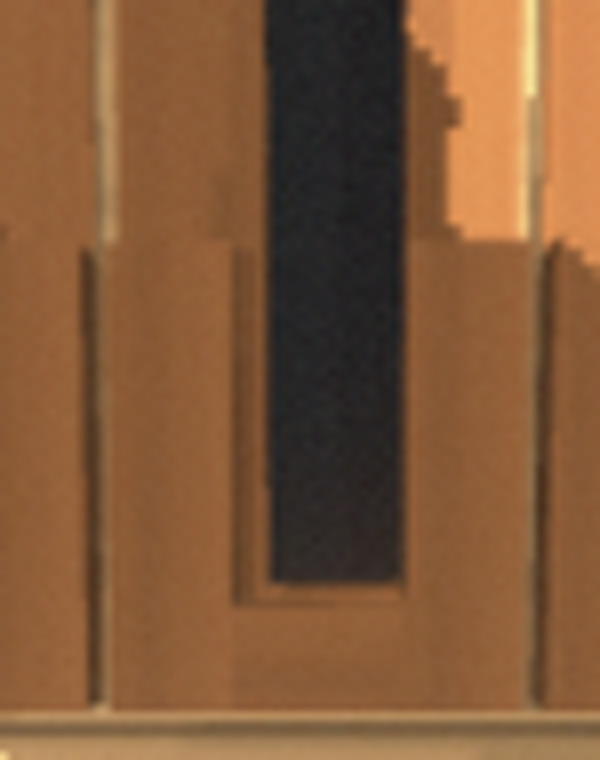

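View pics/wrist_62.png

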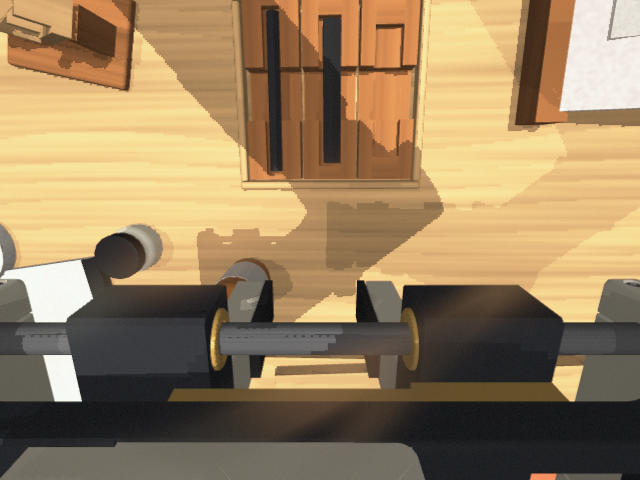

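```bash
ls pics | grep top | head -5
python3 - <<'E'
import cv2,glob,numpy as np
f=sorted(glob.glob('pics/top_*.png'))
a=cv2.imread(f[0]);b=cv2.imread('pics/top_62.png');print(f[0],a.shape)
d=cv2.absdiff(a,b);cv2.imwrite('pics/d62.png',np.hstack([cv2.resize(b,(400,300)),cv2.resize(d*2,(400,300))]))
E
```

```text
top_0.png
top_1.png
top_22.png
top_36.png
top_61.png
pics/top_0.png (480, 640, 3)
```

View pics/d62.png

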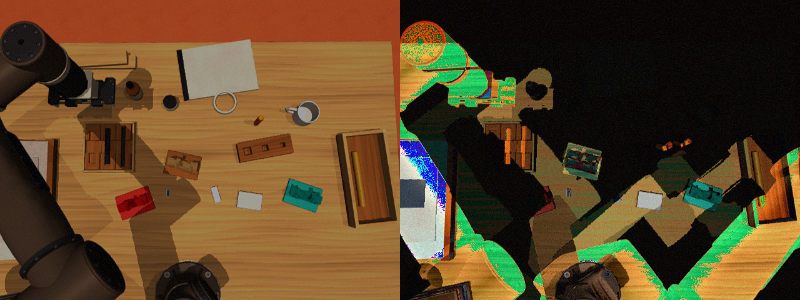

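```bash
python3 -m handwheel '[[[0,0,0.2,0],[0,0,0,0],[0,0,0,0],[0,0,0,0],[0,0,0,0],[0,0,0,0]]]' 40 8; python3 look.py 63 wrist; python3 -c "
import cv2
from h import *
i=cv2.imread('pics/wrist_63.png');cv2.imwrite('pics/w63.png',crop(i,230,0,200,190,4)[:600,:800]) if 0 else cv2.imwrite('pics/w63.png',crop(i,230,0,200,190,3))"
```

```text
time_s: 58.2
tcp_pos: [0.6628, 0.2894, 0.2647]
eef_rot: [130.4, 86.2, -139.9]
contact_force: [0.4, -0.1, 0.1]
gripper_width: 0.0403
```

View pics/w63.png

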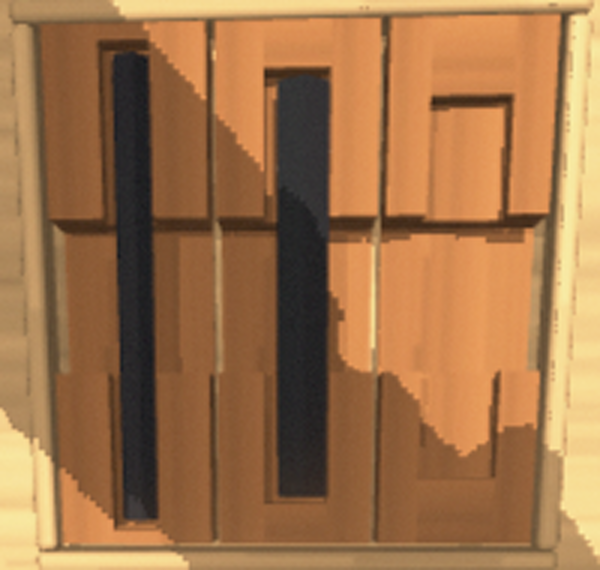

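```bash
python3 -c "
from plant import close_job
print(close_job())"
```

```text
the job is handed in; nothing more can be done
None
```

I put both sticks that were present away in the tray: the long one first, then the middle one. There was no short stick: its hole in the stand was empty. Each stick was lifted from the stand by its upper end, set in the V-rest with its foot on the stop and let go. It was then taken again by its side and laid in the nest that fits it. I handed the job in at about 58 s.

**Sticks:** the last wrist picture shows both lying inside their pockets, with a gap of a few millimetres at each end. Neither rests on a flat face. The long stick is rolled about 15° against its pocket wall, which leaves its axis about 0.7 mm high. The middle stick lies almost corner-down, about 1.3 mm high. I judged that to be fully down and left it.

**Rest of the table:** the V-rest was knocked aside once during the run and is still standing at its new place. A comparison of the first and last top pictures shows only that shift, the moved sticks, the robot and its shadows; the bystanders look unmoved. I saw no grip slackening. The robot ended up clear of everything, with contact force near zero.

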